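# Layer two instrument cases and jack up the wrapping deck

### The arm

A 6-joint arm with a two-finger parallel gripper is mounted at the origin on the work surface. World frame = base frame: x ahead of the robot, y to its left, z up, the work surface at z = 0. Lengths are in m, angles in rad, forces in N, time in s.
With the tool pointing down it reaches from about 0.3 to 0.875 m from the base axis. Payload 6.4 kg.
Tool frame: the origin (TCP) lies at the very end of the fingers, on their centre line; the grasp point (between the pads) lies 19 mm behind it; z points along the fingers, y is the direction in which the jaws open and shut (so a half turn about z gives the same grasp; the last joint's range is limited). The gripper opens to 85 mm and grips with 20 to 120 N. Pads are 22 mm wide; open, the fingers measure 114 mm over their backs; the gripper's body (76 mm by 85 mm) begins 54 mm behind the grasp point. The pads swing forward as they close: fully open they stand 13 mm farther back than shut.
Start: joints at [1.05, 0.181, 1.607, -0, 1.354, -0.206], TCP at [0.178, 0.547, 0.231] pointing down, gripper open.
Joint ranges: [-2.99, 2.99], [-0.89, 2.07], [0.3, 2.58], [-1.14, 4.28], [0, 2.63], [-3.12, 3.12]. Speed limits (rad/s): [2.57, 2.57, 3.01, 3.14, 3.14, 3.14].

### API

Orientations are given as a unit quaternion [w, x, y, z].
In Python, from bench import telemetry, imaging, ctrl gives the robot as it stands.
- The arm moves only by the shell command python3 -m pendant 'ROWS' [OPENING]. ROWS is JSON, a list that holds one entry, the list of rows, each a list of 6 numbers: the shift along the tool's x, y, z in units of 200 mm (1.0 is 200 mm), then the turn, a rotation vector about the tool's x, y, z in units of pi rad (1.0 is pi rad). In form: [[[tx, ty, tz, rx, ry, rz], ...]]. A call has 1 to 12 rows; each row shifts and turns the pose as measured when the row begins, along the tool's axes as they then stand; what a row does not reach is not made up. A row lasts 1/8 s, in which the tool goes at most 62.5 mm and 10.7 degrees, less where a joint would pass 70% of its speed; a pose out of reach is approached as far as the arm can. A call with a number of a shift or a turn outside -1 to 1 is refused whole. A call with a gripper value outside its range is refused whole. OPENING is the closure, from 0 (fully open) to 1 (shut), set as the call begins (- or left out, the last holds). The fingers move at their own pace and stop on an object; the grip force is fixed at half the most. Time passes only in rows, so rows that do not move let the fingers close. It gives the time, the measured TCP pose, the force and the opening at its end, in the units of the state.
- telemetry.get_obs(): the state, without advancing time (a new reading comes with each control period).
- imaging.camera(name): name is "scene" or "top" or "wrist"; returns a dict with "pixels" (400x640x3 uint8, blue, green, red), "vfov" (degrees; the focal length in pixels is half the picture's height over the tangent of half this angle, whatever the lens; pixels are square), "cx", "cy" (the principal point, pixels), "R" (3x3) and "t" (3): a world point X has camera coordinates R X + t. Camera axes: x right, y down, z forward; pixel columns grow to the right and rows downward; lengths in m; the calibration is good to about 2 mm. A picture is of the moment at which its call begins. There is no depth.
- ctrl.hand_in(): hands the job in, once; it reports no verdict.
The state is a dict: "time_s": time; "q": joint angles; "dq": joint speeds; "joint_efforts": joint torques, N m; "eef_pos": TCP position; "eef_rot": TCP orientation; "wrist_force": force on the tool from outside, world axes, zero at the start; "torque": the same for the moment, N m; "opening": opening from 0.0 (shut) to 1.0 (fully open).
Only numpy, scipy, OpenCV 4.12 (cv2) and the standard library are available. Lean on these libraries where they do the work, as an engineer would, in place of code of your own. Each camera call takes 0.05 s, during which the arm holds its last target.

### The job

Lay the perforated separator sheet squarely on the instrument case that is clipped to the steel lift deck, then set the loose instrument case squarely on the sheet, each set down and not dropped. Then stand the small lever jack on the counter with its saddle centred under the deck's marked lift point and let go of it, pump its handle once (right down, then let it come all the way back up), press it right down again and finish there, with the gripper holding the handle down so that the deck stays raised. Raise the deck by the jack only, and leave the other things on the counter where they are.

Things in the scene. Friction and masses are not known exactly. Their poses are not given: they have to be found in the camera images.
- sheet_center (a point): Centre of the loose separator sheet, a rigid white perforated plate 160 (its x) x 62 (its y) x 6 mm thick, 60 g. It starts lying on a fixed steel block rack, 110 x 36 mm and 30 mm high, along the same axis and overhanging it by 13 mm on each long side, so it can be gripped across its 62 mm width. z up.
- case_center (a point): Centre (half-way up) of the loose second-layer instrument case, a closed violet polycarbonate box 150 (its x) x 54 (its y) x 35 mm high, about 0.3 kg, starting flat on the counter. z up.
- layer_top (a point): Where the sheet and then the second case go, centred, same long axis: centre of the top face of the first-layer case (violet, 150 along x by 54 along y, 35 mm high), clipped for good to the lift deck, 111 mm above the counter with the deck down. z up.
- stand: Fixed foot of the lift deck; origin on the counter under the deck's middle, x and y as the deck's; the foot spans y -33 to +43 mm. The deck over it is a steel plate 180 (x) x 110 (y) x 10 mm, top 76 mm above the counter when down; a tab 50 mm wide sticks out on its -y side to y = -106 mm and carries the lift point.
- lift_pad (a point): The lift point: centre of the underside of a round rubber pad, 30 mm across, beneath the tab on the deck's -y side, 85 mm from the deck's middle and 62 mm above the counter with the deck down. A raised round steel boss on top of the tab marks it. Axes as the deck's.
- deck (a joint): How far the deck (with its first case) has risen, m: 0 down, free to slide up to 0.040. It falls back when not supported; about 0.75 kg plus what lies on it.
- jack_grip (a point): Grip point on the jack's upright aluminium column, on its middle line, 65 mm above the jack's underside. The column is 24 mm wide (jack's y), 34 mm long (jack's x) and 86 mm high: grip it across the 24 mm from above to carry or slide the jack. Axes as the jack's.
- jack: The loose lever jack, about 0.8 kg; origin under the column on the underside. Flat base 64 mm wide, 10 mm thick, from x = -180 to +110 mm. x points from column to saddle, the handle points to -x, z up. Set it with its x along the deck's +y (handle away from the deck): the base then slips beneath the tab, clear of the foot.
- saddle_top (a point): Centre of the top of the jack's round steel saddle, 36 mm across, 80 mm ahead (+x) of the column's middle; 50 mm above the jack's underside when down, so 12 mm below the lift pad. It rises straight up, 72 mm per radian of the handle, at most 36 mm.
- paddle (a point): Press here: centre of the top of the 36 x 36 x 8 mm rubber paddle at the end of the pump handle. The handle turns about a level pin 26 mm behind (-x) the column's middle, 50 mm above the jack's underside. Handle up: this point is 138 mm behind the column's middle and 116 mm above the underside; right down (level): 156 mm behind, 54 mm above.
- jack_handle (a joint): Pump handle angle, rad: 0 = fully up, 0.5 = right down (level, at its stop). A spring returns it; pressing the paddle takes 2 to 5 N, about 10 N with the loaded deck. No ratchet: saddle and deck follow the handle and stay up only while it is held. The saddle meets the pad at about 0.17 rad; at 0.5 the deck is up about 0.024 m.
- hemostat: Bystander: steel hemostat, 110 mm long, flat on the counter; leave it.
- speculum: Bystander: polished nasal speculum, 115 mm long; leave it.
- chuck_key: Bystander: matte titanium T-shaped chuck key, 70 mm; leave it.
- gallipot: Bystander: steel bowl 80 mm across, 45 mm high; leave it.
- spray: Bystander: white bottle 52 mm across, 120 mm high; leave it.
- beaker: Bystander: steel cup 70 mm across, 80 mm high; leave it.
Mind the look-alikes: they are no part of the job. What is shaped like the part that bears sheet_center but blue is not meant.

How it is judged:
On the way, in this order (a step that is already met when the one before it is completed fails the run):
1. the separator sheet lies squarely on the first case, let go (horizontal distance between sheet_center and layer_top below 0.014 m and z of sheet_center in the frame of layer_top between 0 and 0.008 m and angle between the x axis of sheet_center and the x axis of layer_top, either way round below 0.15 rad and angle between sheet_center's own z axis and vertical below 0.06 rad and contact force between sheet and deck above 0.1 N and contact force between the fingers and sheet below 0.1 N), for 0.2 s.
2. the second case lies squarely on the sheet, let go (horizontal distance between each of sheet_center, case_center and layer_top below 0.014 m and z of sheet_center in the frame of layer_top between 0 and 0.008 m and angle between the x axis of each of sheet_center, case_center and the x axis of layer_top, either way round below 0.15 rad and angle between each of sheet_center, case_center's own z axis and vertical below 0.06 rad and z of case_center in the frame of layer_top between 0.019 and 0.029 m and contact force between case and sheet above 1 N and contact force between the fingers and case below 0.1 N), for 0.2 s.
3. the jack stands on the counter with its saddle under the lift pad, handle up, let go (horizontal distance between saddle_top and lift_pad below 0.014 m and angle between jack_grip's own z axis and vertical below 0.04 rad and height (world z) of jack_grip below 0.068 m and value of joint jack_handle below 0.08 rad and contact force between the fingers and jack below 0.1 N), for 0.2 s.
4. first stroke: the handle pressed right down, the jack raising the deck (horizontal distance between saddle_top and lift_pad below 0.014 m and angle between jack_grip's own z axis and vertical below 0.04 rad and height (world z) of jack_grip below 0.068 m and value of joint jack_handle above 0.42 rad and value of joint deck above 0.016 m), for 0.05 s.
5. the handle has come all the way back up and the deck down (value of joint jack_handle below 0.06 rad and value of joint deck below 0.003 m), for 0.05 s.
At the end, for the whole second after the job is handed in: The gripper holds the handle beyond 0.42 rad with over 2 N; the jack stands flat, saddle within 14 mm of the pad centre, carrying the deck 16 mm up or more, the robot not touching the deck; sheet and second case lie flat in order, centred within 14 mm, square within 0.15 rad, at rest (all of step 4 and horizontal distance between each of sheet_center, case_center and layer_top below 0.014 m and z of sheet_center in the frame of layer_top between 0 and 0.008 m and angle between the x axis of each of sheet_center, case_center and the x axis of layer_top, either way round below 0.15 rad and angle between each of sheet_center, case_center's own z axis and vertical below 0.06 rad and z of case_center in the frame of layer_top between 0.019 and 0.029 m and contact force between jack_saddle and deck above 3 N and contact force between the fingers and jack_handle above 2 N and contact force between each of the arm, the fingers and deck below 0.5 N and contact force between the fingers and case below 0.1 N and contact force between the fingers and sheet below 0.1 N and linear speed of case below 0.02 m/s); the arm keeps its last pose, push and grip.
It fails at once if a bystander was moved more than 40 mm (distance of any of hemostat, speculum, chuck_key, gallipot, spray, beaker from where it was at the start of the episode above 0.04 m).
It fails at once if the deck was raised by something other than the jack (value of joint deck above 0.006 m and contact force between jack_saddle and deck below 0.2 N and horizontal distance between saddle_top and lift_pad above 0.02 m).
It fails at once if the sheet or the second case was dropped ((contact force between the fingers and sheet below 0.1 N and linear speed of sheet above 0.6 m/s) or (contact force between the fingers and case below 0.1 N and linear speed of case above 0.6 m/s)).
It also fails if it takes over 72 s, if anything falls off the work surface, if the arm or the gripper's body presses on something with over 40 N, if the wrist force passes 120 N, or if a joint passes its speed limit or range.

## Working session

There is one attempt and no reset: what is moved stays moved. The work goes in short steps, Python scripts to look and compute and a shell command to move; the robot and the scene stay as the last step left them, time stands still between calls to the robot, and variables do not carry over. Pictures are saved under pics/ and viewed, and the job is handed in when it is done.

```bash
ls; mkdir -p pics
python3 - <<'E'
from bench import telemetry, imaging, ctrl
import cv2
print(telemetry.get_obs())
for n in ["scene","top","wrist"]:
    c=imaging.camera(n); cv2.imwrite(f"pics/{n}0.png",c["pixels"]); print(n,c["vfov"],c["cx"],c["cy"],c["R"],c["t"])
E
```

```text
pics
{'time_s': 0.0, 'q': array([ 1.04973998e+00,  1.81538386e-01,  1.60804862e+00, -2.50524961e-05,
        1.35378801e+00, -2.06295598e-01]), 'dq': array([-0.00060668,  0.00012343, -0.00163384,  0.00152545, -0.00237294,
       -0.0001693 ]), 'joint_efforts': array([ 4.40153544e-04, -4.44881666e+01, -3.51331079e+01, -3.35034219e-04,
        8.94569879e-03,  1.35784614e-05]), 'eef_pos': array([0.17771196, 0.5462486 , 0.23036602]), 'eef_rot': array([-3.05573459e-04,  1.56728759e-01,  9.87641282e-01, -8.37243327e-04]), 'wrist_force': array([-0.0678179 , -0.33049222,  0.30667232]), 'torque': array([-0.00304347,  0.03147437, -0.03810694]), 'opening': 0.9975906771582407}
scene 45.65431474929575 311.6308310368159 199.57579925940638 [[-0.80889663  0.58784324 -0.01125008]
 [ 0.39281332  0.52609224 -0.75427094]
 [-0.4374745  -0.6145464  -0.6564669 ]] [ 0.40564436 -0.10804785  1.51458075]
top 49.239499396138775 315.67926343588493 200.45135994939625 [[ 7.57327069e-03 -9.99971294e-01  2.37505966e-04]
 [-9.98451233e-01 -7.57484924e-03 -5.51158423e-02]
 [ 5.51160592e-02  1.80269068e-04 -9.98479938e-01]] [-0.02803321  0.50635565  1.25665416]
wrist 70.42084154329467 322.1587814183806 204.58167100755782 [[ 0.30880692  0.95112418 -0.00103632]
 [ 0.90249772 -0.29267481  0.31597361]
 [ 0.30022684 -0.09851011 -0.94876741]] [-0.57343049 -0.04176855  0.3805029 ]
```

View pics/scene0.png

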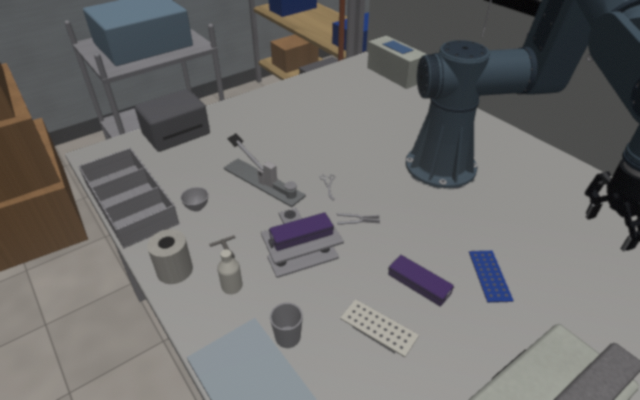

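View pics/top0.png

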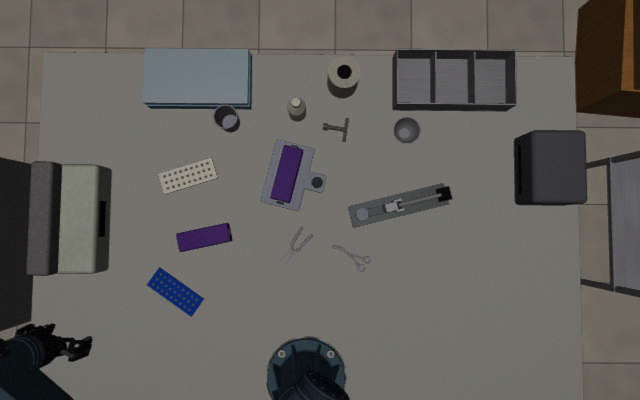

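View pics/wrist0.png

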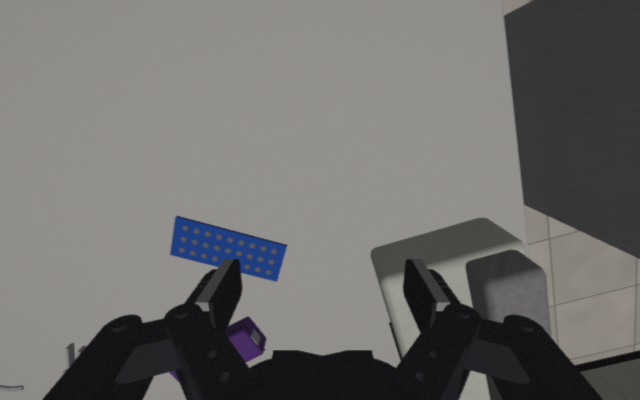

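Top view: the white perforated sheet is at (188,176); the blue one at (175,292) is its look-alike. The loose violet case is at (204,237), and the case clipped to the deck at (287,174) can be mistaken for it. The boss is at (317,183). The jack has its saddle at (362,214), column at (393,206) and paddle at (444,194). I choose the white sheet and the violet case on the counter.

```bash
cat > h.py <<'E'
import numpy as np, cv2
from bench import telemetry, imaging
from scipy.spatial.transform import Rotation as Ro
def cam(n):
    c=imaging.camera(n); c["f"]=200/np.tan(np.radians(c["vfov"])/2); c["R"]=np.array(c["R"]); c["t"]=np.array(c["t"]); return c
def ray(c,u,z):
    u=np.atleast_2d(np.array(u,float)); d=np.c_[(u[:,0]-c["cx"])/c["f"],(u[:,1]-c["cy"])/c["f"],np.ones(len(u))]@c["R"]
    o=-c["R"].T@c["t"]; return o+d*((z-o[2])/d[:,2])[:,None]
def proj(c,X):
    p=np.atleast_2d(X)@c["R"].T+c["t"]; return np.c_[p[:,0]/p[:,2]*c["f"]+c["cx"],p[:,1]/p[:,2]*c["f"]+c["cy"]]
def pose():
    o=telemetry.get_obs(); w,x,y,z=o["eef_rot"]; R=Ro.from_quat([x,y,z,w]).as_matrix(); return o,np.array(o["eef_pos"]),R
def rect(c,mask,z):
    k,_=cv2.findContours(mask.astype(np.uint8),cv2.RETR_EXTERNAL,cv2.CHAIN_APPROX_NONE)
    k=max(k,key=cv2.contourArea); P=ray(c,k[:,0,:],z)[:,:2]
    (cx,cy),(w,h),a=cv2.minAreaRect((P*1000).astype(np.float32))
    if w<h: w,h,a=h,w,a+90
    a=(a+90)%180-90
    return np.round([cx,cy,w,h,a],1)
def todo(target,yaw):
    """target TCP, yaw of tool y axis (jaw) deg; prints tool-frame shift in units and rz turn"""
    o,p,R=pose(); d=R.T@(np.array(target)-p)/0.2
    y=R[:,1]; cur=np.degrees(np.arctan2(y[1],y[0])); dy=(yaw-cur+90)%180-90
    tilt=R.T@np.array([0,0,-1]); rv=np.cross([0,0,1],tilt)/np.pi
    print("shift",np.round(d,4),"rz",round(-dy/180,4),"tilt rx,ry",np.round(rv[:2],4),"pos",np.round(p,4),"jaw yaw",round(cur,1),"t",round(o["time_s"],2),"F",np.round(o["wrist_force"],1),"open",round(o["opening"],3),"q6",round(o["q"][5],2))
E
python3 - <<'E'
from h import *
c=cam("top"); im=c["pixels"]
cv2.imwrite("pics/top1.png",cv2.resize(im[100:320,130:470],None,fx=2.3,fy=2.3,interpolation=cv2.INTER_CUBIC))
hsv=cv2.cvtColor(im,cv2.COLOR_BGR2HSV)
for p in [(180,180),(204,240),(287,174),(240,250),(317,183),(362,214),(428,205)]: print(p,hsv[p[1],p[0]])
h,s,v=[hsv[...,i].astype(int) for i in range(3)]
viol=((h>120)&(h<150)&(s>90))
def win(m,x0,x1,y0,y1):
    r=np.zeros_like(m); r[y0:y1,x0:x1]=m[y0:y1,x0:x1]; return r
print("loose",rect(c,win(viol,165,240,215,260),0.035))
print("deckcase",rect(c,win(viol,260,310,140,210),0.111))
w=win(v>165,150,225,150,200); print("sheet",rect(c,w,0.036), w.sum())
E
```

```text
(180, 180) [ 25  22 154]
(204, 240) [133 152  84]
(287, 174) [134 153  85]
(240, 250) [ 21  15 117]
(317, 183) [114  30  42]
(362, 214) [120  24 108]
(428, 205) [98 15 69]
loose [399.1 295.2 151.   52.1 -77.5]
deckcase [574.   55.  148.4  53.7 -13.8]Traceback (most recent call last):
  File "<stdin>", line 12, in <module>
  File "h.py", line 15, in rect
    k=max(k,key=cv2.contourArea); P=ray(c,k[:,0,:],z)[:,:2]
ValueError: max() iterable argument is empty
```

View pics/top1.png

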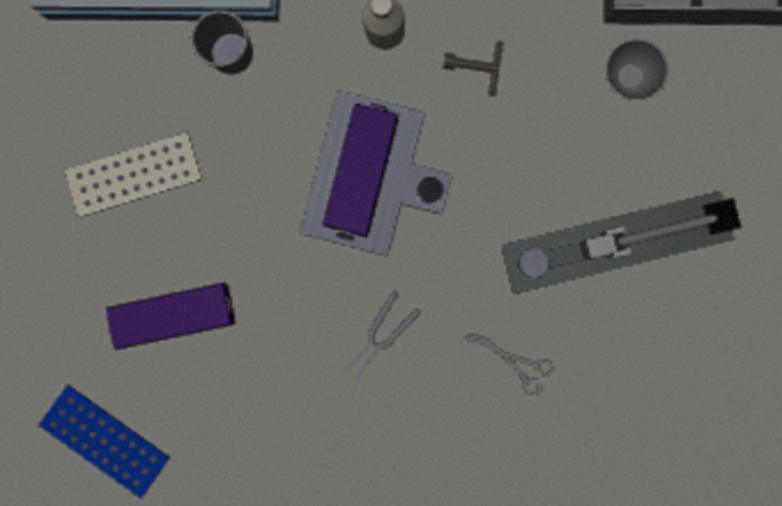

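```bash
cat > m.py <<'E'
from h import *
c=cam("top"); im=c["pixels"]
hsv=cv2.cvtColor(im,cv2.COLOR_BGR2HSV)
h,s,v=[hsv[...,i].astype(int) for i in range(3)]
def win(m,x0,x1,y0,y1):
    r=np.zeros_like(m); r[y0:y1,x0:x1]=m[y0:y1,x0:x1]; return r
w=cv2.morphologyEx(win(v>132,150,225,150,200).astype(np.uint8),cv2.MORPH_CLOSE,np.ones((7,7))); print("sheet",rect(c,w,0.036), w.sum())
g=cv2.morphologyEx(win(v<100,340,460,175,235).astype(np.uint8),cv2.MORPH_CLOSE,np.ones((5,5)))
print("jackbase",rect(c,g,0.010))
cv2.imwrite("pics/jk.png",np.hstack([cv2.resize(im[170:240,335:465],None,fx=6,fy=6),]))
print("saddle px362.3,213.9",ray(c,[362.3,213.9],0.05), "boss", ray(c,[317,182.8],0.08))
k=win(v<60,300,330,170,195)
m=cv2.moments(k.astype(np.uint8),True); u=(m['m10']/m['m00'],m['m01']/m['m00']); print(u,ray(c,u,0.08))
E
python3 m.py
```

```text
sheet [574.4 344.9 158.4  60.7 -72.2] 1163
jackbase [ 497.4 -271.1  304.4   65.8  -75.6]
saddle px362.3,213.9 [[ 0.46752886 -0.15613808  0.05      ]] boss [[ 0.55183259 -0.02748895  0.08      ]]
(316.7362637362637, 182.0) [[ 0.55404832 -0.02674295  0.08      ]]
```

Run:
```python
from h import *
todo([.5744,.3449,.13],17.8)
```

```text
shift [-2.1972 -0.3443  0.5042] rz 0.3009 tilt rx,ry [-0.0003 -0.    ] pos [0.1779 0.5465 0.2309] jaw yaw 72.0 t 0.25 F [ 0.8 -0.5 -0.3] open 0.994 q6 -0.21
```

View pics/jk.png

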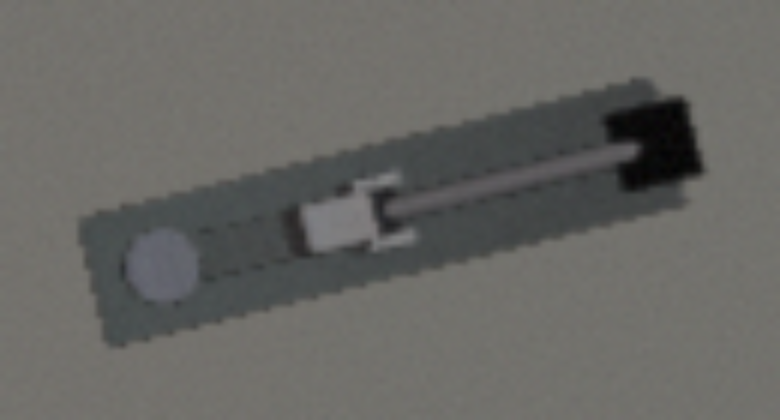

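```bash
python3 -m pendant '[[[-0.25,-0.04,0,0,0,0],[-0.25,-0.04,0,0,0,0],[-0.25,-0.04,0,0,0,0],[-0.25,-0.04,0,0,0,0],[-0.25,-0.04,0.1,0,0,0],[-0.25,-0.04,0.1,0,0,0],[-0.25,-0.04,0.1,0,0,0],[-0.25,-0.04,0.1,0,0,0],[-0.2,0,0,0,0,0]]]' 0
python3 -m pendant '[[[0,0,0,0,0,0.05],[0,0,0,0,0,0.05],[0,0,0,0,0,0.05],[0,0,0,0,0,0.05],[0,0,0,0,0,0.05],[0,0,0,0,0,0.05],[0,0,0,0,0,0]]]'
python3 - <<'E'
from h import *
todo([.5744,.3449,.13],17.8)
c=cam("wrist"); cv2.imwrite("pics/w1.png",c["pixels"])
for z in (.036,): print(proj(c,[.5744,.3449,z]))
E
```

```text
time_s: 1.38
eef_pos: [0.586, 0.3462, 0.148]
eef_rot: [-0.001, 0.154, 0.988, 0.001]
wrist_force: [0.1, 0.9, 0.0]
opening: 1.0
time_s: 2.25
eef_pos: [0.5889, 0.3425, 0.1443]
eef_rot: [-0.002, 0.599, 0.8, -0.001]
wrist_force: [-0.2, -0.7, -0.2]
opening: 0.997
shift [ 0.0318 -0.0657  0.072 ] rz -0.0081 tilt rx,ry [-0.0014 -0.0003] pos [0.5889 0.3425 0.1443] jaw yaw 16.3 t 2.25 F [-0.2 -0.7 -0.2] open 0.997 q6 0.07
[[308.58357787 194.67205992]]
```

View pics/w1.png

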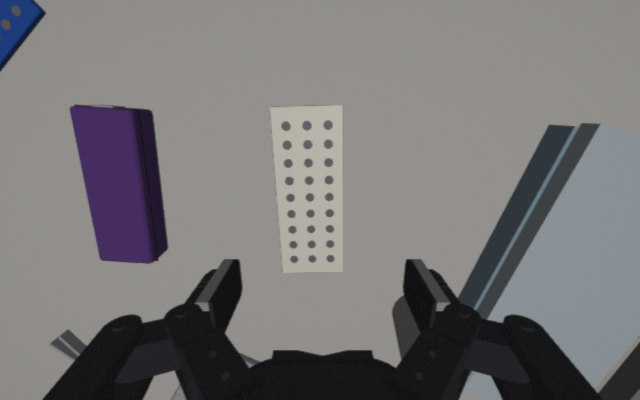

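The wrist picture shows the white sheet with corners near (271,107), (342,106), (343,271) and (283,272). The violet case is at left, around (120,185). I'll measure both from here.

Run:
```python
from h import *
c=cam("wrist"); im=c["pixels"]; hsv=cv2.cvtColor(im,cv2.COLOR_BGR2HSV); h,s,v=[hsv[...,i].astype(int) for i in range(3)]
print(v[190,300],v[50,300])
w=np.zeros(v.shape,np.uint8); w[95:285,255:360]=(v>160)[95:285,255:360]
w=cv2.morphologyEx(w,cv2.MORPH_CLOSE,np.ones((13,13)))
r=rect(c,w,.036); print("sheet",r)
k=np.array([[73,106],[137,110],[154,262],[99,261]])
P=ray(c,k,.035); print("case corners",np.round(P,3),P.mean(0), [np.degrees(np.arctan2(*(a-b)[1::-1])) for a,b in ((P[3],P[0]),(P[2],P[1]))])
todo([r[0]/1000,r[1]/1000,.012],r[4]+90)
```

```text
181 145
sheet [575.5 343.3 159.1  60.7 -72.2]
case corners [[0.363 0.363 0.035]
 [0.415 0.375 0.035]
 [0.444 0.232 0.035]
 [0.39  0.217 0.035]] [0.40295513 0.29678694 0.035     ] [np.float64(-79.19720914393301), np.float64(-78.54092123420615)]
shift [ 0.022  -0.0602  0.6623] rz -0.0074 tilt rx,ry [-0.0014 -0.0004] pos [0.5889 0.3425 0.1444] jaw yaw 16.5 t 2.35 F [-0.1 -0.4 -0.2] open 0.999 q6 0.06
```

```bash
python3 -m pendant '[[[0.022,-0.06,0.1,0,0,-0.008],[0,0,0.15,0,0,0],[0,0,0.1,0,0,0]]]'
python3 - <<'E'
from h import *
todo([.5752,.3440,.012],17.8)
E
```

```text
time_s: 2.72
eef_pos: [0.5776, 0.3442, 0.0755]
eef_rot: [-0.0, 0.585, 0.811, 0.001]
wrist_force: [0.3, -0.7, 0.4]
opening: 0.999
shift [ 0.0024 -0.0119  0.3173] rz 0.0034 tilt rx,ry [ 0.0004 -0.0005] pos [0.5776 0.3442 0.0755] jaw yaw 18.4 t 2.73 F [ 0.3 -0.7  0.4] open 0.999 q6 0.04
```

```bash
python3 -m pendant '[[[0,-0.012,0.1,0,0,0.003],[0,0,0.1,0,0,0],[0,0,0.08,0,0,0],[0,0,0.03,0,0,0],[0,0,0,0,0,0]]]'
python3 -m pendant '[[[0,0,0,0,0,0],[0,0,0,0,0,0],[0,0,0,0,0,0],[0,0,0,0,0,0],[0,0,0,0,0,0],[0,0,0,0,0,0]]]' 1
python3 - <<'E'
from h import *
todo([.5752,.3440,.012],17.8)
c=cam("wrist"); cv2.imwrite("pics/w2.png",c["pixels"])
E
```

```text
time_s: 3.35
eef_pos: [0.5748, 0.3431, 0.0081]
eef_rot: [-0.001, 0.588, 0.809, 0.0]
wrist_force: [-0.9, 0.8, -0.5]
opening: 0.997
time_s: 4.1
eef_pos: [0.5766, 0.3439, 0.0109]
eef_rot: [0.0, 0.588, 0.809, 0.002]
wrist_force: [0.4, -0.0, -0.9]
opening: 0.709
shift [ 0.0027 -0.0063 -0.0057] rz 0.0008 tilt rx,ry [ 0.0011 -0.0005] pos [0.5766 0.3439 0.0109] jaw yaw 17.9 t 4.1 F [ 0.4 -0.  -0.9] open 0.709 q6 0.05
```

View pics/w2.png

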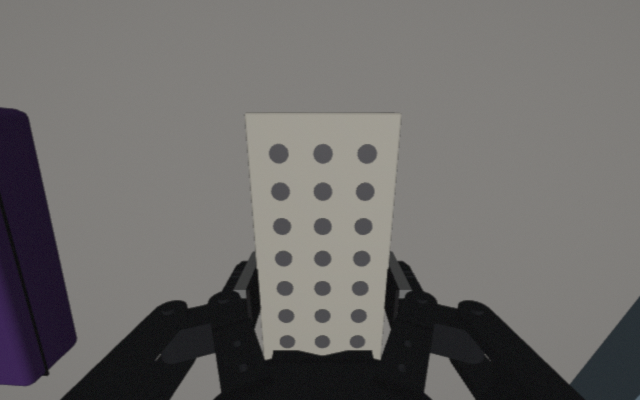

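Both pads hold the sheet by its long edges, with its far edge at row 113 and centred at column 322. I'll lift it now.

```bash
python3 -m pendant '[[[0,0,-0.05,0,0,0],[0,0,-0.15,0,0,0],[0,0,-0.2,0,0,0],[0,0,-0.25,0,0,0],[0,0,-0.2,0,0,-0.03],[0,0,0,0,0,-0.05],[0,0,0,0,0,-0.05],[0,0,0,0,0,-0.05],[0,0,0,0,0,-0.05],[0,0,0,0,0,-0.05],[0,0,0,0,0,-0.05],[0,0,0,0,0,0]]]'
python3 - <<'E'
from h import *
todo([.574,.055,.17],76.2)
E
```

```text
time_s: 5.65
eef_pos: [0.577, 0.3439, 0.1961]
eef_rot: [0.005, 0.094, 0.996, 0.003]
wrist_force: [0.1, -0.1, -0.9]
opening: 0.709
shift [-0.2548 -1.4226  0.1227] rz 0.0167 tilt rx,ry [0.0023 0.0029] pos [0.577  0.3439 0.1961] jaw yaw 79.2 t 5.65 F [ 0.1 -0.1 -0.9] open 0.709 q6 -1.02
```

```bash
python3 -m pendant '[[[-0.02,-0.1,0,0,0,0.016],[-0.04,-0.2,0,0,0,0],[-0.04,-0.22,0,0,0,0],[-0.04,-0.22,0,0,0,0],[-0.04,-0.22,0,0,0,0],[-0.04,-0.22,0,0,0,0],[-0.03,-0.15,0,0,0,0],[0,-0.04,0,0,0,0],[0,0,0,0,0,0],[0,0,0,0,0,0]]]'
python3 - <<'E'
from h import *
todo([.574,.055,.17],76.2)
c=cam("wrist"); cv2.imwrite("pics/w3.png",c["pixels"])
c=cam("scene"); cv2.imwrite("pics/s3.png",cv2.resize(c["pixels"][100:320,180:480],None,fx=2.5,fy=2.5))
E
```

```text
time_s: 6.9
eef_pos: [0.5544, 0.05, 0.1965]
eef_rot: [0.006, 0.141, 0.99, 0.002]
wrist_force: [-0.4, -0.6, -1.4]
opening: 0.711
shift [-0.0856  0.0507  0.1337] rz -0.0133 tilt rx,ry [0.002  0.0038] pos [0.5544 0.05   0.1965] jaw yaw 73.8 t 6.9 F [-0.4 -0.6 -1.4] open 0.711 q6 -1.42
```

View pics/w3.png

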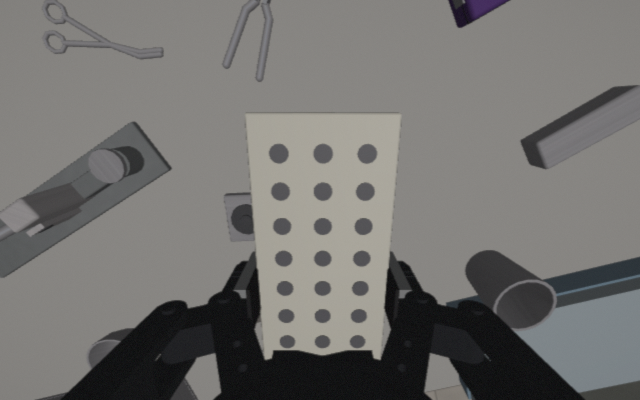

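View pics/s3.png

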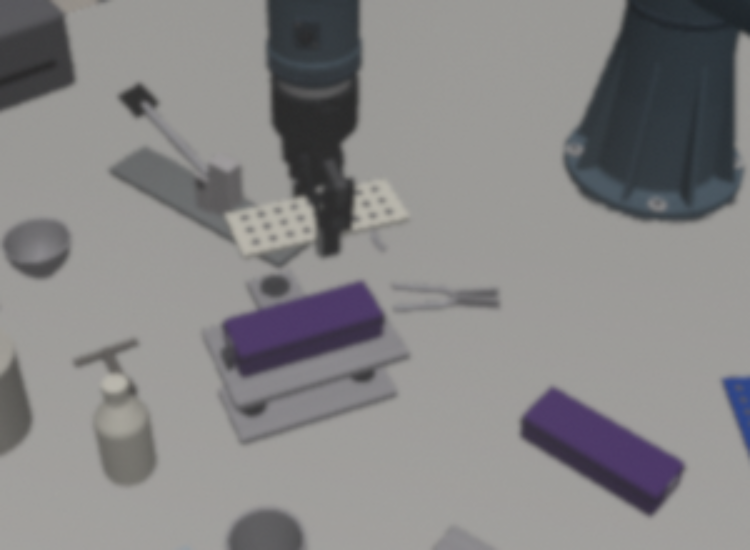

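The sheet sits unchanged in the grip (edge still at row 113), and the deck case is below it in the scene crop at about (305,330). I'll align over it.

```bash
python3 -m pendant '[[[-0.085,0.05,0.1,0,0,-0.013],[0,0,0.1,0,0,0],[0,0,0,0.002,0.003,0],[0,0,0,0,0,0]]]'
python3 - <<'E'
from h import *
todo([.574,.055,.12],76.2)
E
```

```text
time_s: 7.5
eef_pos: [0.5754, 0.0589, 0.1569]
eef_rot: [0.002, 0.117, 0.993, -0.0]
wrist_force: [0.9, -0.8, -0.2]
opening: 0.709
shift [ 0.003  -0.0205  0.1844] rz 0.0018 tilt rx,ry [-0.0001  0.0012] pos [0.5754 0.0589 0.1569] jaw yaw 76.5 t 7.5 F [ 0.9 -0.8 -0.2] open 0.709 q6 -1.44
```

```bash
python3 -m pendant '[[[0.002,-0.02,0.1,0,0,0],[0,0,0.08,0,0,0],[0,0,0.05,0,0,0],[0,0,0,0,0,0]]]'
python3 - <<'E'
from h import *
todo([.574,.055,.092],76.2)
E
```

```text
time_s: 8.0
eef_pos: [0.5762, 0.0558, 0.1124]
eef_rot: [0.004, 0.117, 0.993, -0.0]
wrist_force: [-0.1, 0.0, -0.2]
opening: 0.717
shift [ 0.0107 -0.0062  0.102 ] rz 0.0021 tilt rx,ry [0.0001 0.0026] pos [0.5762 0.0558 0.1124] jaw yaw 76.6 t 8.0 F [-0.1  0.  -0.2] open 0.717 q6 -1.44
```

```bash
python3 -m pendant '[[[0.01,-0.006,0.03,0,0.002,0.002],[0,0,0.03,0,0,0],[0,0,0.03,0,0,0],[0,0,0.01,0,0,0],[0,0,0,0,0,0]]]'
python3 - <<'E'
from h import *
todo([.574,.055,.092],76.2)
c=cam("scene"); cv2.imwrite("pics/s4.png",cv2.resize(c["pixels"][170:290,220:380],None,fx=4.5,fy=4.5))
E
```

```text
time_s: 8.62
eef_pos: [0.5748, 0.055, 0.0923]
eef_rot: [0.002, 0.12, 0.993, 0.0]
wrist_force: [0.9, 0.4, -1.3]
opening: 0.705
shift [ 0.0041 -0.0009  0.0014] rz -0.0001 tilt rx,ry [0.0002 0.0011] pos [0.5748 0.055  0.0923] jaw yaw 76.2 t 8.62 F [ 0.9  0.4 -1.3] open 0.705 q6 -1.44
```

View pics/s4.png

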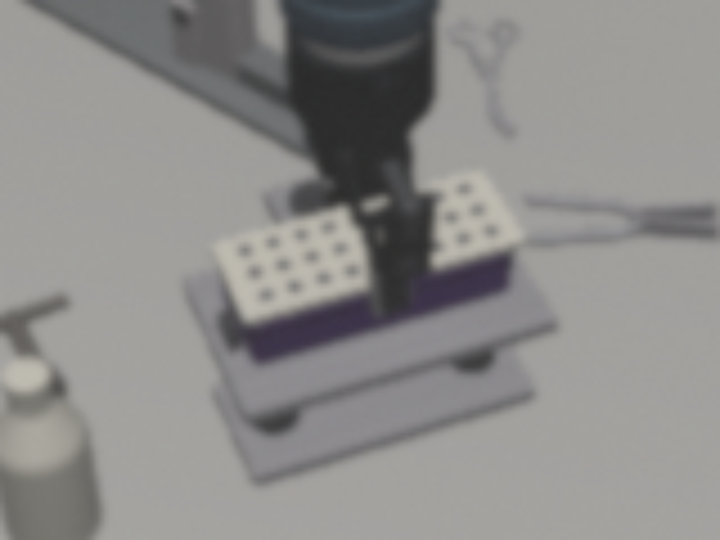

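The sheet is just over the case top at about (370,245) and square to it. I'll lower it the last millimetres and let go.

```bash
python3 -m pendant '[[[0,0,0.01,0,0,0],[0,0,0.005,0,0,0]]]'
python3 -m pendant '[[[0,0,0,0,0,0],[0,0,0,0,0,0],[0,0,0,0,0,0],[0,0,0,0,0,0],[0,0,0,0,0,0],[0,0,0,0,0,0]]]' 0
python3 -m pendant '[[[0,0,-0.05,0,0,0],[0,0,-0.15,0,0,0],[0,0,-0.2,0,0,0],[0,0,-0.2,0,0,0],[0,0,0,0,0,0]]]'
python3 - <<'E'
from h import *
c=cam("wrist"); im=c["pixels"]; cv2.imwrite("pics/w5.png",im)
todo([.40,.296,.19],12.5)
E
```

```text
time_s: 8.93
eef_pos: [0.5754, 0.0549, 0.0905]
eef_rot: [0.002, 0.12, 0.993, 0.0]
wrist_force: [-4.1, -0.5, 8.0]
opening: 0.711
time_s: 9.68
eef_pos: [0.5757, 0.0549, 0.0906]
eef_rot: [0.003, 0.12, 0.993, 0.0]
wrist_force: [0.5, -1.5, 0.5]
opening: 1.005
time_s: 10.3
eef_pos: [0.5751, 0.0549, 0.2167]
eef_rot: [0.003, 0.12, 0.993, 0.0]
wrist_force: [-0.6, 0.1, -0.7]
opening: 0.998
shift [1.1327 0.9623 0.1203] rz 0.3538 tilt rx,ry [0.0002 0.0009] pos [0.574  0.055  0.2146] jaw yaw 76.2 t 10.35 F [ 0.   0.7 -1.1] open 0.999 q6 -1.44
```

View pics/w5.png

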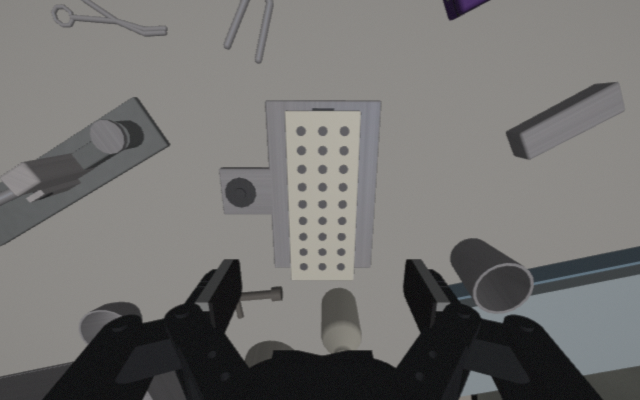

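The sheet now lies on the deck's case, at (285–360, 111–280) in the picture. I'll measure it along with the boss, then go on to the loose case.

Run:
```python
from h import *
c=cam("wrist"); im=c["pixels"]; hsv=cv2.cvtColor(im,cv2.COLOR_BGR2HSV); h,s,v=[hsv[...,i].astype(int) for i in range(3)]
w=np.zeros(v.shape,np.uint8); w[95:290,255:390]=((v>150)&(s>15)&(h<40))[95:290,255:390]
w=cv2.morphologyEx(w,cv2.MORPH_CLOSE,np.ones((13,13)))
print("sheet",rect(c,w,.117))
print("boss", ray(c,[240,192],.082))
c4=ray(c,[[265,101],[381,101],[372,268],[275,268]],.076); print("deck",np.round(c4,4),c4.mean(0))
```

```text
sheet [574.5  54.4 158.7  60.9 -13.9]
boss [[ 0.5518987 -0.0257243  0.082    ]]
deck [[ 0.4749  0.0237  0.076 ]
 [ 0.5007  0.1288  0.076 ]
 [ 0.6738  0.088   0.076 ]
 [ 0.6476 -0.0187  0.076 ]] [0.57424163 0.05545405 0.076     ]
```

```bash
python3 -m pendant '[[[0.1,0.1,0,0,0,0],[0.2,0.17,0,0,0,0],[0.2,0.17,0,0,0,0],[0.2,0.17,0,0,0,0],[0.2,0.17,0,0,0,0],[0.15,0.13,0,0,0,0],[0.1,0.05,0,0,0,0],[0,0,0,0,0,0]]]'
python3 -m pendant '[[[0,0,0,0,0,0.05],[0,0,0,0,0,0.05],[0,0,0,0,0,0.05],[0,0,0,0,0,0.05],[0,0,0,0,0,0.05],[0,0,0,0,0,0.05],[0,0,0,0,0,0.05],[0,0,0,0,0,0]]]'
python3 - <<'E'
from h import *
todo([.3991,.2952,.15],12.5)
c=cam("wrist"); im=c["pixels"]; cv2.imwrite("pics/w6.png",im)
hsv=cv2.cvtColor(im,cv2.COLOR_BGR2HSV); h,s,v=[hsv[...,i].astype(int) for i in range(3)]
w=((h>120)&(h<150)&(s>90)); print(rect(c,w,.035))
E
```

```text
time_s: 11.4
eef_pos: [0.383, 0.3012, 0.2019]
eef_rot: [-0.01, 0.121, 0.993, -0.003]
wrist_force: [0.4, -0.4, -0.1]
opening: 1.001
time_s: 12.4
eef_pos: [0.3845, 0.2937, 0.1942]
eef_rot: [-0.008, 0.638, 0.77, -0.015]
wrist_force: [-0.1, 0.7, -0.4]
opening: 1.0
shift [-0.0048  0.0804  0.2185] rz -0.0099 tilt rx,ry [-0.0106  0.0019] pos [0.3845 0.2937 0.1942] jaw yaw 10.7 t 12.4 F [-0.1  0.7 -0.4] open 1.0 q6 0.22
[399.4 296.8 146.8  51.5 -77.4]
```

View pics/w6.png

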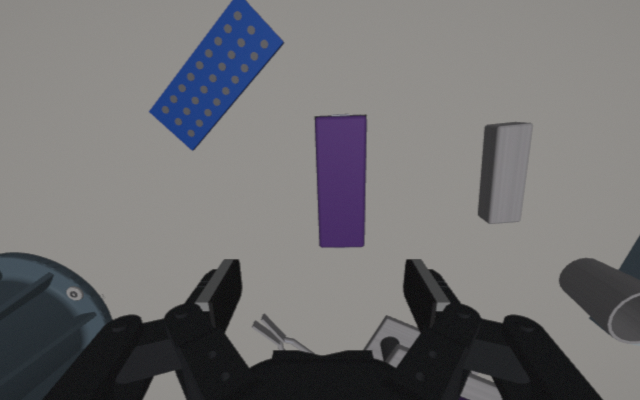

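The violet case stands clear at (318–366, 116–246) and agrees with the top view to about 1.5 mm. I'll descend onto it.

```bash
python3 -m pendant '[[[-0.005,0.08,0,-0.01,0.002,-0.01],[0,0,0.15,0,0,0],[0,0,0.2,0,0,0],[0,0,0.1,0,0,0],[0,0,0,0,0,0]]]'
python3 - <<'E'
from h import *
todo([.3993,.296,.010],12.5)
E
```

```text
time_s: 13.08
eef_pos: [0.4023, 0.294, 0.1006]
eef_rot: [-0.001, 0.619, 0.785, -0.0]
wrist_force: [0.2, -0.5, 0.4]
opening: 1.001
shift [ 0.0128 -0.0117  0.453 ] rz 0.0056 tilt rx,ry [-0.0004 -0.0002] pos [0.4023 0.294  0.1006] jaw yaw 13.5 t 13.07 F [ 0.2 -0.5  0.4] open 1.001 q6 0.16
```

```bash
python3 -m pendant '[[[0.012,-0.012,0.15,0,0,0.005],[0,0,0.15,0,0,0],[0,0,0.1,0,0,0],[0,0,0.03,0,0,0],[0,0,0,0,0,0]]]'
python3 - <<'E'
from h import *
todo([.3993,.296,.010],12.5)
E
```

```text
time_s: 13.7
eef_pos: [0.4044, 0.2971, 0.0176]
eef_rot: [0.002, 0.622, 0.783, 0.003]
wrist_force: [0.5, -0.2, 0.1]
opening: 1.001
shift [ 0.0004 -0.0264  0.0378] rz 0.0029 tilt rx,ry [ 0.0023 -0.0005] pos [0.4044 0.2971 0.0176] jaw yaw 13.0 t 13.7 F [ 0.5 -0.2  0.1] open 1.001 q6 0.17
```

```bash
python3 -m pendant '[[[0,-0.026,0.03,0.002,0,0.003],[0,0,0,0,0,0]]]'
python3 -m pendant '[[[0,0,0,0,0,0],[0,0,0,0,0,0],[0,0,0,0,0,0],[0,0,0,0,0,0],[0,0,0,0,0,0],[0,0,0,0,0,0],[0,0,0,0,0,0]]]' 1
python3 - <<'E'
from h import *
todo([.3993,.296,.010],12.5)
c=cam("wrist"); im=c["pixels"]; cv2.imwrite("pics/w7.png",im)
E
```

```text
time_s: 13.95
eef_pos: [0.4004, 0.2964, 0.013]
eef_rot: [0.0, 0.626, 0.78, 0.002]
wrist_force: [-0.8, 0.0, 0.7]
opening: 1.002
time_s: 14.82
eef_pos: [0.4009, 0.2967, 0.0141]
eef_rot: [0.001, 0.626, 0.78, 0.003]
wrist_force: [-0.1, -0.2, -0.1]
opening: 0.614
shift [-0.0017 -0.0088  0.0205] rz 0.0 tilt rx,ry [ 0.0015 -0.0008] pos [0.4009 0.2967 0.0141] jaw yaw 12.5 t 14.82 F [-0.1 -0.2 -0.1] open 0.614 q6 0.18
```

View pics/w7.png

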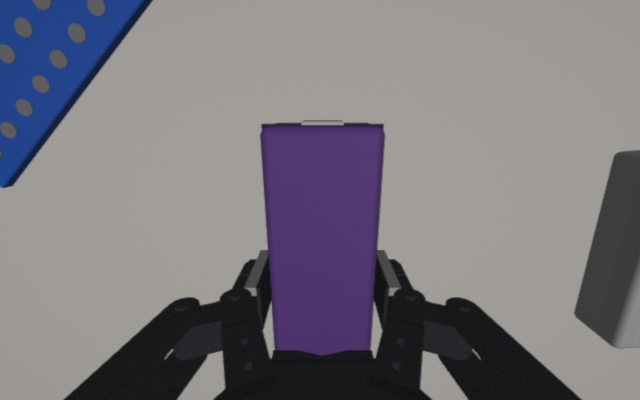

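The case is gripped squarely between the pads at (265–382, 125–352). I'll lift it and carry it over.

```bash
python3 -m pendant '[[[0,0,-0.05,0,0,0],[0,0,-0.15,0,0,0],[0,0,-0.25,0,0,0],[0,0,-0.25,0,0,0],[0,0,-0.25,0,0,-0.03],[0,0,-0.1,0,0,-0.05],[0,0,0,0,0,-0.05],[0,0,0,0,0,-0.05],[0,0,0,0,0,-0.05],[0,0,0,0,0,-0.05],[0,0,0,0,0,-0.05],[0,0,0,0,0,0]]]'
python3 - <<'E'
from h import *
todo([.5745,.0545,.2],76.2)
E
```

```text
time_s: 16.38
eef_pos: [0.3945, 0.2937, 0.2322]
eef_rot: [-0.002, 0.141, 0.99, -0.0]
wrist_force: [0.3, 0.0, -3.6]
opening: 0.617
shift [-1.1991 -0.8966  0.1581] rz -0.0135 tilt rx,ry [-0.0002 -0.001 ] pos [0.3945 0.2937 0.2322] jaw yaw 73.8 t 16.38 F [ 0.3  0.  -3.6] open 0.617 q6 -0.89
```

```bash
python3 -m pendant '[[[-0.1,-0.07,0,0,0,-0.013],[-0.2,-0.15,0,0,0,0],[-0.2,-0.15,0,0,0,0],[-0.2,-0.15,0,0,0,0],[-0.2,-0.15,0,0,0,0],[-0.15,-0.11,0.03,0,0,0],[-0.1,-0.06,0.03,0,0,0],[-0.03,-0.03,0,0,0,0],[0,0,0,0,0,0],[0,0,0,0,0,0]]]'
python3 - <<'E'
from h import *
todo([.5745,.0545,.131],76.2)
c=cam("wrist"); im=c["pixels"]; cv2.imwrite("pics/w8.png",im)
E
```

```text
time_s: 17.62
eef_pos: [0.5807, 0.0615, 0.2186]
eef_rot: [-0.004, 0.132, 0.991, 0.001]
wrist_force: [-0.0, 1.2, -4.1]
opening: 0.616
shift [ 0.0172 -0.0421  0.4382] rz -0.0079 tilt rx,ry [ 0.0002 -0.0024] pos [0.5807 0.0615 0.2186] jaw yaw 74.8 t 17.62 F [-0.   1.2 -4.1] open 0.616 q6 -1.4
```

View pics/w8.png

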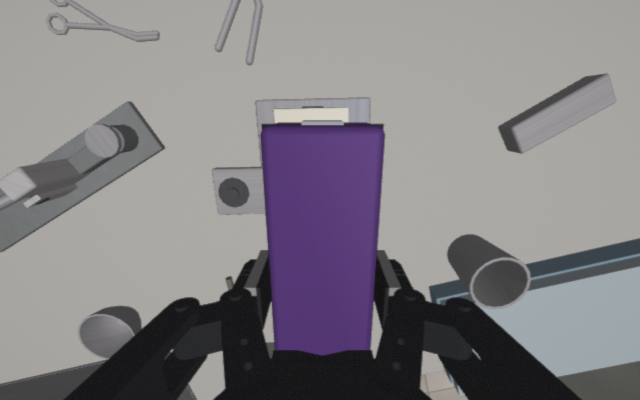

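The case is still held square at (264–382, 125–352). The sheet's end shows beneath it at (312,115).

```bash
python3 -m pendant '[[[0.017,-0.042,0.1,0,-0.002,-0.008],[0,0,0.12,0,0,0],[0,0,0.08,0,0,0],[0,0,0.03,0,0,0],[0,0,0,0,0,0]]]'
python3 - <<'E'
from h import *
todo([.5745,.0545,.131],76.2)
E
```

```text
time_s: 18.3
eef_pos: [0.5748, 0.0582, 0.1535]
eef_rot: [0.001, 0.117, 0.993, 0.001]
wrist_force: [0.4, 0.6, -4.0]
opening: 0.616
shift [-0.0026 -0.0184  0.1125] rz 0.002 tilt rx,ry [0.0005 0.0009] pos [0.5748 0.0582 0.1535] jaw yaw 76.6 t 18.3 F [ 0.4  0.6 -4. ] open 0.616 q6 -1.44
```

```bash
python3 -m pendant '[[[-0.002,-0.018,0.03,0,0.001,0.002],[0,0,0.03,0,0,0],[0,0,0.03,0,0,0],[0,0,0.01,0,0,0],[0,0,0,0,0,0]]]'
python3 - <<'E'
from h import *
todo([.5745,.0545,.131],76.2)
E
```

```text
time_s: 18.92
eef_pos: [0.5756, 0.0542, 0.1339]
eef_rot: [0.001, 0.12, 0.993, 0.001]
wrist_force: [-0.5, -0.7, -3.5]
opening: 0.617
shift [0.0059 0.0003 0.0142] rz -0.0002 tilt rx,ry [0.0007 0.0007] pos [0.5756 0.0542 0.1339] jaw yaw 76.2 t 18.93 F [-0.5 -0.7 -3.5] open 0.617 q6 -1.44
```

```bash
python3 -m pendant '[[[0.005,0,0.012,0,0,0],[0,0,0.006,0,0,0],[0,0,0,0,0,0]]]'
python3 - <<'E'
from h import *
todo([.5745,.0545,.131],76.2)
E
```

```text
time_s: 19.3
eef_pos: [0.5749, 0.0545, 0.1313]
eef_rot: [0.002, 0.12, 0.993, 0.001]
wrist_force: [-0.4, 0.2, -2.5]
opening: 0.614
shift [ 0.0021 -0.0003  0.0017] rz -0.0002 tilt rx,ry [0.0007 0.001 ] pos [0.5749 0.0545 0.1313] jaw yaw 76.2 t 19.3 F [-0.4  0.2 -2.5] open 0.614 q6 -1.44
```

```bash
python3 -m pendant '[[[0,0,0.007,0,0,0],[0,0,0,0,0,0]]]'
python3 - <<'E'
from h import *
todo([.5745,.0545,.131],76.2)
E
python3 -m pendant '[[[0,0,0,0,0,0],[0,0,0,0,0,0],[0,0,0,0,0,0],[0,0,0,0,0,0],[0,0,0,0,0,0],[0,0,0,0,0,0]]]' 0
python3 -m pendant '[[[0,0,-0.05,0,0,0],[0,0,-0.1,0,0,0],[0,0,-0.2,0,0,0],[0,0,-0.2,0,0,0],[0,0,0,0,0,0]]]'
python3 - <<'E'
from h import *
c=cam("wrist"); im=c["pixels"]; cv2.imwrite("pics/w9.png",im)
hsv=cv2.cvtColor(im,cv2.COLOR_BGR2HSV); h,s,v=[hsv[...,i].astype(int) for i in range(3)]
w=((h>120)&(h<150)&(s>90)); w[:95]=0; print(rect(c,w,.152))
todo([.48,-.235,.2],14.4)
c=cam("scene"); cv2.imwrite("pics/s9.png",cv2.resize(c["pixels"][100:320,180:480],None,fx=2.5,fy=2.5))
E
```

```text
time_s: 19.55
eef_pos: [0.5752, 0.0545, 0.1313]
eef_rot: [0.002, 0.12, 0.993, 0.001]
wrist_force: [-0.8, 0.4, -2.7]
opening: 0.616
shift [ 0.0034 -0.0007  0.0016] rz -0.0001 tilt rx,ry [0.0007 0.0012] pos [0.5752 0.0545 0.1313] jaw yaw 76.2 t 19.55 F [-0.8  0.4 -2.7] open 0.616 q6 -1.44
time_s: 20.3
eef_pos: [0.5768, 0.0543, 0.1321]
eef_rot: [0.004, 0.12, 0.993, 0.001]
wrist_force: [0.3, -0.6, -0.9]
opening: 0.999
time_s: 20.92
eef_pos: [0.576, 0.0541, 0.2479]
eef_rot: [0.004, 0.12, 0.993, 0.001]
wrist_force: [-0.2, -0.6, -0.8]
opening: 0.999
[574.   53.9 147.7  51.8 -13.7]
shift [ 0.1165 -1.5183  0.2248] rz 0.3432 tilt rx,ry [0.0008 0.0017] pos [0.575  0.0542 0.2458] jaw yaw 76.2 t 20.98 F [-0.8 -0.8 -0.6] open 1.0 q6 -1.44
```

View pics/w9.png

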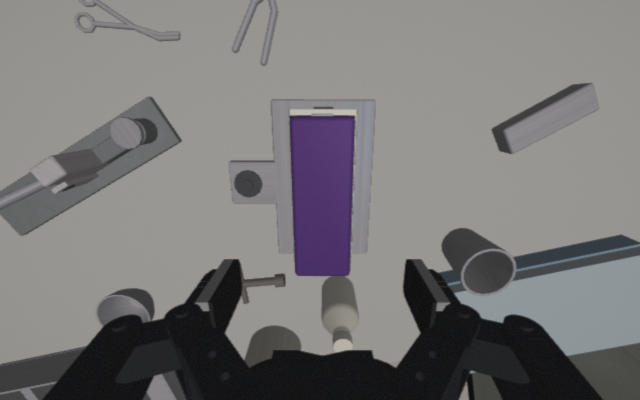

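View pics/s9.png

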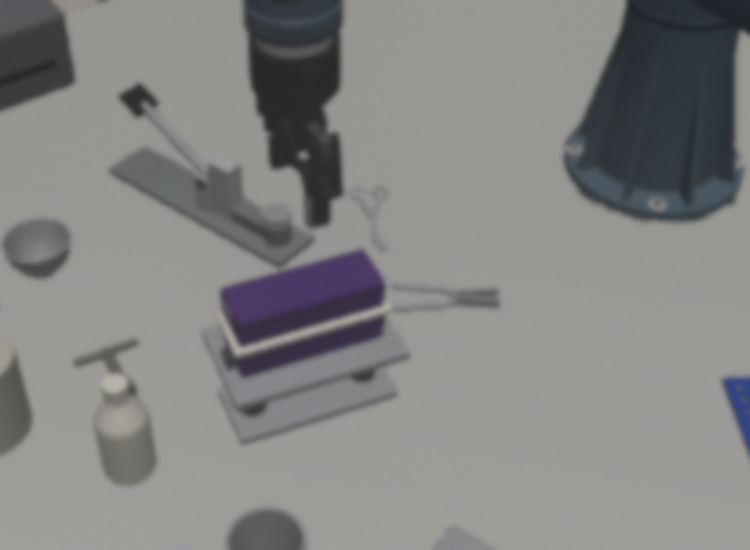

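The stack is good: second case at (574.0, 53.9) mm, yaw -13.7°, with the sheet between the two cases. Next is the jack, whose column top is at (391,207) in the top view.

```bash
python3 -m pendant '[[[0,-0.1,0,0,0,0],[0.02,-0.22,0,0,0,0],[0.02,-0.22,0,0,0,0],[0.02,-0.22,0,0,0,0],[0.02,-0.22,0,0,0,0],[0.02,-0.22,0,0,0,0],[0.02,-0.2,0,0,0,0],[0,-0.1,0,0,0,0],[0,0,0,0,0,0]]]'
python3 -m pendant '[[[0,0,0,0,0,0.05],[0,0,0,0,0,0.05],[0,0,0,0,0,0.05],[0,0,0,0,0,0.05],[0,0,0,0,0,0.05],[0,0,0,0,0,0.05],[0,0,0,0,0,0.04],[0,0,0,0,0,0]]]'
python3 - <<'E'
from h import *
todo([.4874,-.2336,.2],14.4)
c=cam("wrist"); im=c["pixels"]; cv2.imwrite("pics/w10.png",im)
E
```

```text
time_s: 22.15
eef_pos: [0.4649, -0.2452, 0.2313]
eef_rot: [-0.009, 0.122, 0.993, 0.003]
wrist_force: [0.1, 0.5, -0.4]
opening: 0.999
time_s: 23.15
eef_pos: [0.4608, -0.2377, 0.2245]
eef_rot: [-0.017, 0.622, 0.783, -0.001]
wrist_force: [-0.3, 0.1, 0.8]
opening: 0.999
shift [-0.0129  0.1368  0.1193] rz -0.0072 tilt rx,ry [-0.0074 -0.0079] pos [ 0.4608 -0.2377  0.2245] jaw yaw 13.1 t 23.15 F [-0.3  0.1  0.8] open 0.999 q6 -0.93
```

View pics/w10.png

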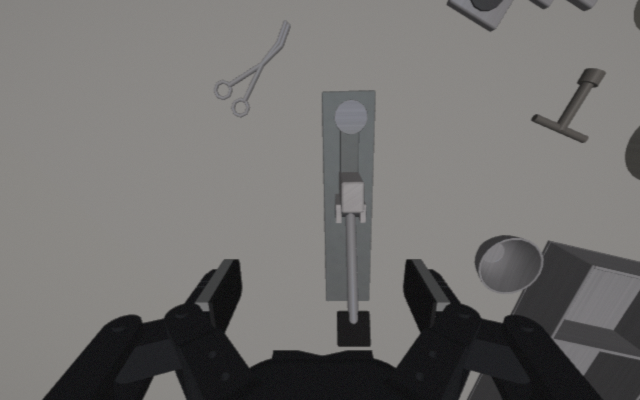

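Wrist view: saddle at (351,117), column top at (353,197), paddle at (353,329), and base corners at (322,92), (375,91), (369,300), (327,300).

Run:
```python
from h import *
c=cam("wrist"); im=c["pixels"]
cv2.imwrite("pics/w10c.png",cv2.resize(im[80:310,310:390],None,fx=2.5,fy=2.5))
B=ray(c,[[322,92],[375,91],[369,300],[327,300]],.01)[:,:2]
f=(B[0]+B[1])/2; b=(B[2]+B[3])/2; d=(f-b); print(np.linalg.norm(d),np.degrees(np.arctan2(d[1],d[0]))); u=d/np.linalg.norm(d)
print("col from base",b+u*180,f-u*110)
s=ray(c,[351,117],.05)[0]; print("saddle",s, "col",s[:2]-80*u/1000)
print("coltop",ray(c,[352.8,197],.086))
print("paddle",ray(c,[353,328.5],.116))
```

```text
0.28686666371123626 104.63963525631857
col from base [-44.95877106 173.75066688] [  28.26295714 -106.55680385]
saddle [ 0.4691948  -0.15590759  0.05      ] col [ 0.4894139  -0.23331035]
coltop [[ 0.48883335 -0.23270403  0.086     ]]
paddle [[ 0.52266952 -0.36711039  0.116     ]]
```

View pics/w10c.png

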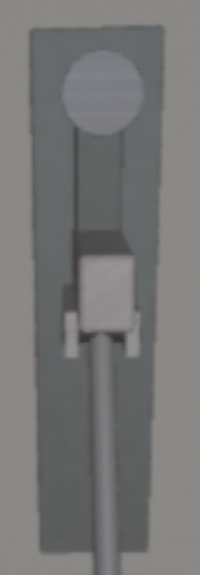

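```bash
python3 -m pendant '[[[-0.01,0.14,0,-0.007,-0.008,-0.007],[0,0,0.1,0,0,0],[0,0,0.15,0,0,0],[0,0,0.1,0,0,0],[0,0,0,0,0,0]]]'
python3 - <<'E'
from h import *
todo([.4888,-.2329,.044],14.6)
E
```

```text
time_s: 23.88
eef_pos: [0.4897, -0.2326, 0.1523]
eef_rot: [0.001, 0.608, 0.794, -0.0]
wrist_force: [0.1, 0.2, -0.5]
opening: 0.998
shift [ 0.0006 -0.0048  0.5413] rz 0.0032 tilt rx,ry [0.0001 0.0005] pos [ 0.4897 -0.2326  0.1523] jaw yaw 15.2 t 23.88 F [ 0.1  0.2 -0.5] open 0.998 q6 -0.93
```

```bash
python3 -m pendant '[[[0,-0.005,0.1,0,0,0.003],[0,0,0.15,0,0,0],[0,0,0.15,0,0,0],[0,0,0.1,0,0,0],[0,0,0,0,0,0]]]'
python3 - <<'E'
from h import *
todo([.4888,-.2329,.044],14.6)
c=cam("wrist"); im=c["pixels"]; cv2.imwrite("pics/w11.png",im)
E
```

```text
time_s: 24.5
eef_pos: [0.4925, -0.2355, 0.0556]
eef_rot: [0.005, 0.609, 0.793, -0.0]
wrist_force: [0.0, -0.6, 1.1]
opening: 1.002
shift [ 0.0176 -0.0147  0.0577] rz 0.0023 tilt rx,ry [0.0018 0.0026] pos [ 0.4925 -0.2355  0.0556] jaw yaw 15.0 t 24.5 F [ 0.  -0.6  1.1] open 1.002 q6 -0.92
```

View pics/w11.png

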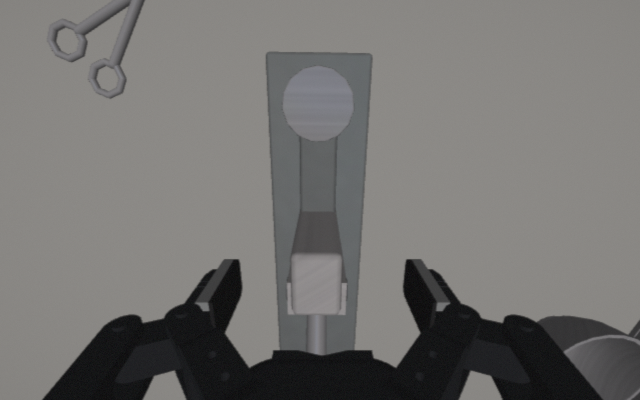

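The column, top at (318,280), is between the open fingers. I'll correct sideways, go down and close.

```bash
python3 -m pendant '[[[0.017,-0.014,0.04,0.002,0.002,0.002],[0,0,0.015,0,0,0],[0,0,0,0,0,0]]]'
python3 -m pendant '[[[0,0,0,0,0,0],[0,0,0,0,0,0],[0,0,0,0,0,0],[0,0,0,0,0,0],[0,0,0,0,0,0],[0,0,0,0,0,0],[0,0,0,0,0,0],[0,0,0,0,0,0]]]' 1
python3 - <<'E'
from h import *
todo([.4888,-.2329,.044],14.6)
c=cam("wrist"); im=c["pixels"]; cv2.imwrite("pics/w12.png",im)
E
```

```text
time_s: 24.92
eef_pos: [0.4913, -0.2347, 0.0481]
eef_rot: [0.004, 0.611, 0.792, -0.001]
wrist_force: [0.3, -0.4, -0.9]
opening: 1.0
time_s: 25.92
eef_pos: [0.4914, -0.2351, 0.0488]
eef_rot: [0.004, 0.611, 0.792, -0.001]
wrist_force: [-0.4, -1.1, 1.7]
opening: 0.278
shift [ 0.0139 -0.01    0.024 ] rz 0.0005 tilt rx,ry [0.0011 0.0025] pos [ 0.4914 -0.2351  0.0488] jaw yaw 14.7 t 25.93 F [-0.4 -1.1  1.7] open 0.278 q6 -0.92
```

View pics/w12.png

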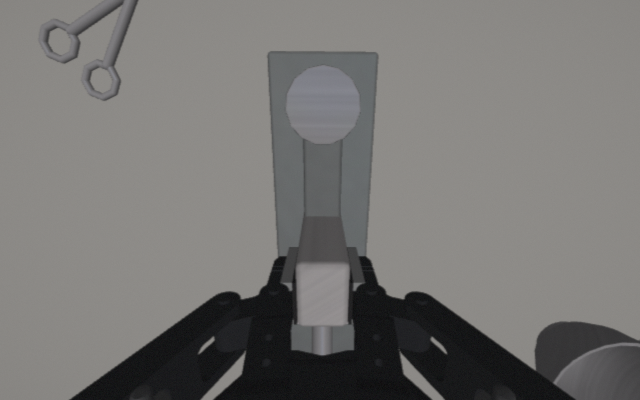

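The jaws hold the column at (323,290), with the saddle at (323,105). I'll work out the saddle's offset from the TCP and the goal.

```bash
cat > j.py <<'E'
from h import *
# saddle offset known in tool frame: measured
def goal(off,back,yaw=-13.8):
    pad=np.array([.5535,-.0273]); a=np.radians(76.2); u=np.array([np.cos(a),np.sin(a)])
    v=np.array([u[1],-u[0]])
    return pad-u*(off[0]+back)-v*off[1]
E
python3 - <<'E'
from j import *
c=cam("wrist"); s=ray(c,[323,104.7],.05)[0]; o,p,R=pose()
a=np.radians(14.6+90); u=np.array([np.cos(a),np.sin(a)]); v=np.array([u[1],-u[0]])
d=s[:2]-p[:2]; print(s, "along",d@u,"side",d@v)
off=(d@u,d@v)
print("behind",goal(off,.12),"final",goal(off,0))
g=goal(off,.12); todo([*g,.10],-13.8)
E
```

```text
[ 0.47056528 -0.15489425  0.05      ] along 0.0828261129126718 side 2.3238951069799406e-05
behind [ 0.50509662 -0.22426585] final [ 0.53372063 -0.10772973]
shift [ 0.0328  0.0807 -0.2557] rz 0.1583 tilt rx,ry [0.0011 0.0025] pos [ 0.4914 -0.2351  0.0489] jaw yaw 14.7 t 26.02 F [-1.3 -0.4  1.4] open 0.274 q6 -0.92
```

```bash
python3 -m pendant '[[[0,0,-0.03,0,0,0],[0,0,-0.05,0,0,0],[0,0,-0.03,0,0,0.01],[0,0,0,0,0,0.03],[0,0,0,0,0,0.03],[0,0,0,0,0,0.03],[0,0,0,0,0,0.03],[0,0,0,0,0,0.02],[0,0,0,0,0,0.008],[0,0,0,0,0,0],[0,0,0,0,0,0]]]'
python3 - <<'E'
from j import *
todo([*goal((.0828,0),.12),.07],-13.8)
c=cam("wrist"); im=c["pixels"]; cv2.imwrite("pics/w13.png",im)
c=cam("scene"); cv2.imwrite("pics/s13.png",cv2.resize(c["pixels"][100:320,180:480],None,fx=2.5,fy=2.5))
E
```

```text
time_s: 27.4
eef_pos: [0.4886, -0.2318, 0.0706]
eef_rot: [0.001, 0.794, 0.608, -0.0]
wrist_force: [-0.0, -0.5, -8.2]
opening: 0.274
shift [0.0579 0.0697 0.003 ] rz -0.0074 tilt rx,ry [0.0002 0.0004] pos [ 0.4886 -0.2318  0.0706] jaw yaw -15.1 t 27.4 F [-0.  -0.5 -8.2] open 0.274 q6 -0.4
```

View pics/w13.png

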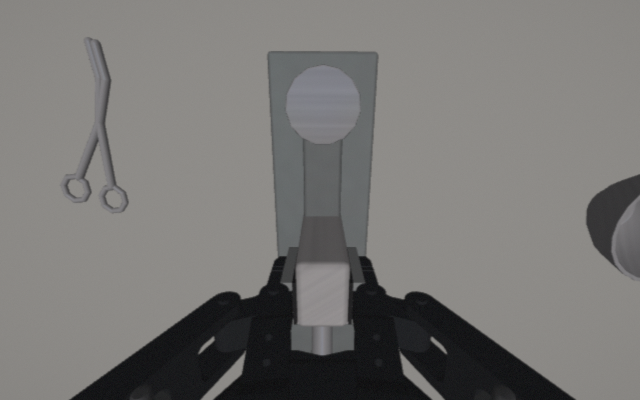

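View pics/s13.png

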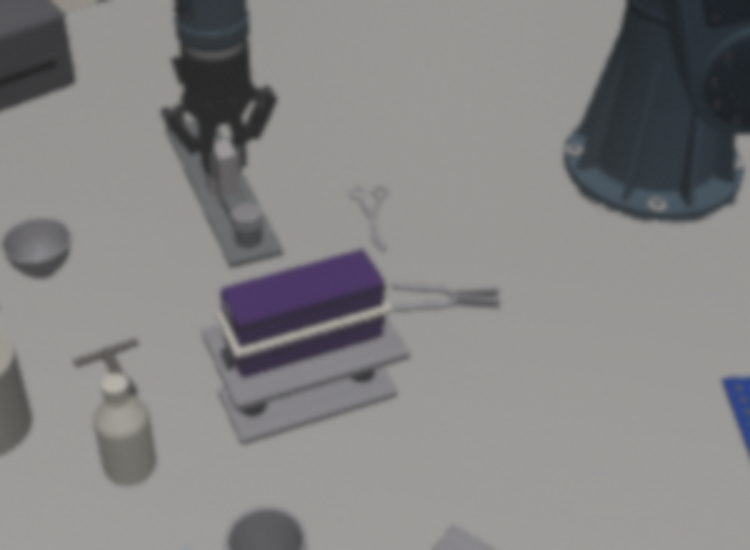

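The jack hangs level, with the saddle still at (323,105), and its heading is nearly right. I'll lower it to about 3 mm off the counter and line it up.

```bash
python3 -m pendant '[[[0.058,0.07,0,0,0,-0.0074],[0,0,0.05,0,0,0],[0,0,0.035,0,0,0],[0,0,0,0,0,0]]]'
python3 - <<'E'
from j import *
todo([*goal((.0828,0),.12),.052],-13.8)
c=cam("wrist"); im=c["pixels"]; cv2.imwrite("pics/w14.png",im)
print(proj(c,[[.5535,-.0273,.08]]))
E
```

```text
time_s: 28.0
eef_pos: [0.5065, -0.2234, 0.0523]
eef_rot: [0.0, 0.786, 0.618, -0.0]
wrist_force: [0.0, -0.3, -6.9]
opening: 0.273
shift [-0.0056 -0.0059  0.0015] rz 0.0008 tilt rx,ry [0.0001 0.0002] pos [ 0.5065 -0.2234  0.0523] jaw yaw -13.7 t 28.0 F [ 0.  -0.3 -6.9] open 0.273 q6 -0.39
[[ 318.90933573 -399.87087236]]
```

View pics/w14.png

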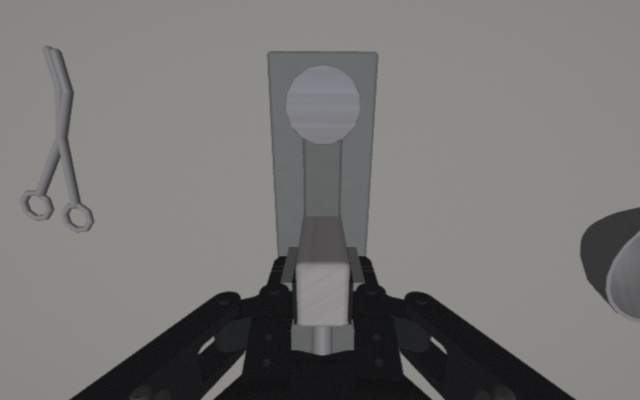

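```bash
python3 -m pendant '[[[0.06,-0.006,0,0,0,0],[0.1,0,0,0,0,0],[0.1,0,0,0,0,0],[0.08,0,0,0,0,0],[0,0,0,0,0,0],[0,0,0,0,0,0]]]'
python3 - <<'E'
from j import *
todo([*goal((.0828,0),0),.052],-13.8)
c=cam("wrist"); im=c["pixels"]; cv2.imwrite("pics/w15.png",im)
E
```

```text
time_s: 28.8
eef_pos: [0.5229, -0.1509, 0.0535]
eef_rot: [0.001, 0.786, 0.618, 0.0]
wrist_force: [0.4, 0.0, -8.1]
opening: 0.269
shift [0.2226 0.0021 0.0073] rz 0.0011 tilt rx,ry [0.0006 0.0001] pos [ 0.5229 -0.1509  0.0535] jaw yaw -13.6 t 28.8 F [ 0.4  0.  -8.1] open 0.269 q6 -0.26
```

View pics/w15.png

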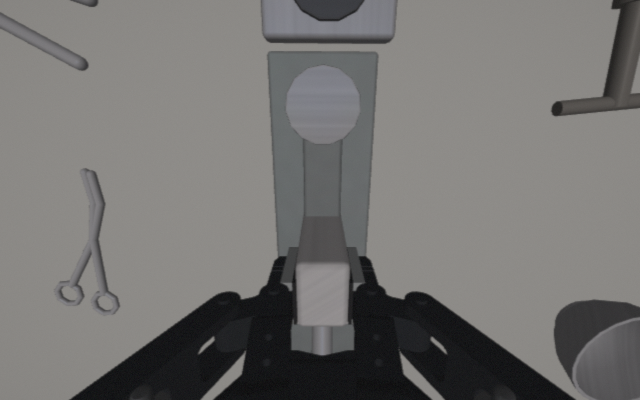

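The tab's front edge is at row 40, columns 262–397, with its centre about 7 px right of the jack's line at column 323. I'll measure this.

Run:
```python
from j import *
c=cam("wrist"); im=c["pixels"]
E=ray(c,[[262,30],[396.5,30]],.071); print(E, E.mean(0))
o,p,R=pose(); print("tool-frame tab mid",R.T@(E.mean(0)-p)*1000, "width",np.linalg.norm(E[1]-E[0])*1000)
e=ray(c,[[275,41],[385,41]],.070); d=e[1]-e[0]; print("edge yaw",np.degrees(np.arctan2(d[1],d[0])), "tool",(R.T@(e.mean(0)-p))*1000)
b=ray(c,[329.5,19],.08)[0]; print("boss front",(R.T@(b-p))*1000)
s=ray(c,[323,104.7],.054)[0]; print("saddle tool",(R.T@(s-p))*1000)
```

```text
[[ 0.52621688 -0.03881739  0.071     ]
 [ 0.5768806  -0.05103575  0.071     ]] [ 0.55154874 -0.04492657  0.071     ]
tool-frame tab mid [110.16722948   2.95036764 -17.61427411] width 52.11623052149523
edge yaw -13.561845495668097 tool [106.60478299   3.30017591 -16.61306328]
boss front [111.47639083   2.80391555 -26.61476155]
saddle tool [83.15895281  0.62850589 -0.61344971]
```

```bash
python3 -m pendant '[[[0.06,0.008,0.004,0,0,0],[0.08,0,0,0,0,0],[0.06,0,0,0,0,0],[0.02,0,0,0,0,0],[0,0,0,0,0,0]]]'
python3 - <<'E'
from j import *
todo([*goal((.0828,0),0),.049],-13.8)
c=cam("wrist"); im=c["pixels"]; cv2.imwrite("pics/w16.png",im)
E
```

```text
time_s: 29.52
eef_pos: [0.5355, -0.1062, 0.0524]
eef_rot: [0.001, 0.786, 0.618, 0.001]
wrist_force: [-0.2, 0.4, -7.2]
opening: 0.278
shift [-0.0096 -0.0066  0.0172] rz 0.0005 tilt rx,ry [0.0005 0.    ] pos [ 0.5355 -0.1062  0.0524] jaw yaw -13.7 t 29.52 F [-0.2  0.4 -7.2] open 0.278 q6 -0.17
```

View pics/w16.png

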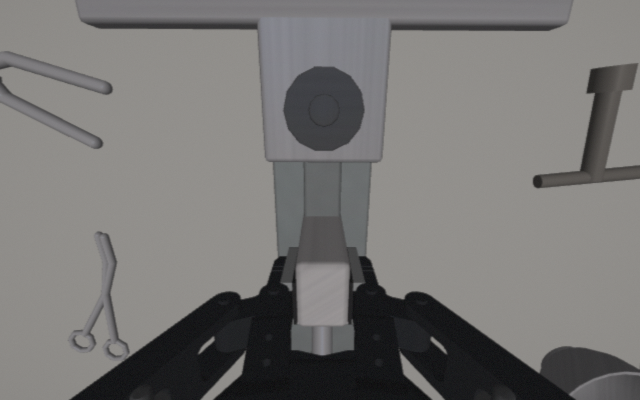

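The boss at (324,109) now lies on the jack's centre line. I'll check how far forward it is.

Run:
```python
from j import *
c=cam("wrist"); o,p,R=pose()
for z in(.078,.082,.086): print(z,(R.T@(ray(c,[323.8,109],z)[0]-p))*1000)
for z in(.076,): print("tab edge",(R.T@(ray(c,[324,160],z)[0]-p))*1000, "deck edge",(R.T@(ray(c,[324,24],z)[0]-p))*1000)
```

```text
0.078 [ 81.11469262   0.78711584 -25.53090707]
0.082 [ 81.09879125   0.76584281 -29.53094936]
0.086 [ 81.08288987   0.74456978 -33.53099166]
tab edge [ 60.70422134   0.94623958 -23.52915209] deck edge [110.66823134   0.77853548 -23.53305185]
```

```bash
python3 -m pendant '[[[-0.009,0,0.01,0,0,0],[0,0,0.008,0,0,0],[0,0,0.003,0,0,0],[0,0,0,0,0,0]]]'
python3 - <<'E'
from j import *
todo([*goal((.0828,0),0),.049],-13.8)
E
```

```text
time_s: 30.12
eef_pos: [0.5356, -0.1097, 0.0491]
eef_rot: [0.001, 0.787, 0.617, 0.001]
wrist_force: [-1.1, 1.8, -4.4]
opening: 0.275
shift [ 0.0077 -0.0112  0.0002] rz -0.0001 tilt rx,ry [0.001  0.0002] pos [ 0.5356 -0.1097  0.0491] jaw yaw -13.8 t 30.12 F [-1.1  1.8 -4.4] open 0.275 q6 -0.18
```

```bash
python3 -m pendant '[[[0.004,0,0.006,0,0,0],[0,0,0,0,0,0]]]'
python3 -m pendant '[[[0,0,0,0,0,0],[0,0,0,0,0,0],[0,0,0,0,0,0],[0,0,0,0,0,0],[0,0,0,0,0,0],[0,0,0,0,0,0]]]' 0
python3 - <<'E'
from j import *
todo([*goal((.0828,0),0),.049],-13.8)
c=cam("wrist"); im=c["pixels"]; cv2.imwrite("pics/w17.png",im)
o,p,R=pose()
E
```

```text
time_s: 30.38
eef_pos: [0.5357, -0.1098, 0.049]
eef_rot: [0.002, 0.787, 0.617, 0.0]
wrist_force: [-0.4, 0.5, -6.3]
opening: 0.269
time_s: 31.12
eef_pos: [0.5385, -0.1109, 0.051]
eef_rot: [0.005, 0.787, 0.617, 0.002]
wrist_force: [-0.9, -0.1, -0.5]
opening: 1.001
shift [ 0.01   -0.0272  0.0095] rz -0.0001 tilt rx,ry [0.0031 0.0009] pos [ 0.5385 -0.1109  0.051 ] jaw yaw -13.8 t 31.12 F [-0.9 -0.1 -0.5] open 1.001 q6 -0.18
```

View pics/w17.png

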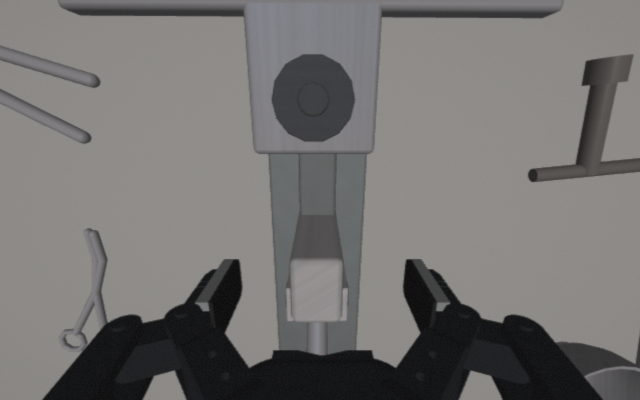

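The fingers are clear of the column at (317,290). I'll rise and check the placement from higher up.

```bash
python3 -m pendant '[[[0,0,-0.05,0,0,0],[0,0,-0.15,0,0,0],[0,0,-0.2,0,0,0],[0,0,-0.25,0,0,0],[0,0,-0.25,0,0,0],[0,0,0,0,0,0]]]'
python3 - <<'E'
from j import *
c=cam("wrist"); im=c["pixels"]; cv2.imwrite("pics/w18.png",im)
todo([.5,-.25,.2],76.2)
c=cam("scene"); cv2.imwrite("pics/s18.png",cv2.resize(c["pixels"][100:320,180:480],None,fx=2.5,fy=2.5))
E
```

```text
time_s: 31.92
eef_pos: [0.5368, -0.1099, 0.2396]
eef_rot: [0.005, 0.787, 0.617, 0.002]
wrist_force: [0.5, -0.0, 0.1]
opening: 0.999
shift [-0.7245 -0.0057  0.187 ] rz 0.4999 tilt rx,ry [0.0021 0.0007] pos [ 0.5355 -0.1094  0.2371] jaw yaw -13.8 t 31.98 F [ 0.2 -0.1 -0. ] open 0.997 q6 -0.18
```

View pics/w18.png

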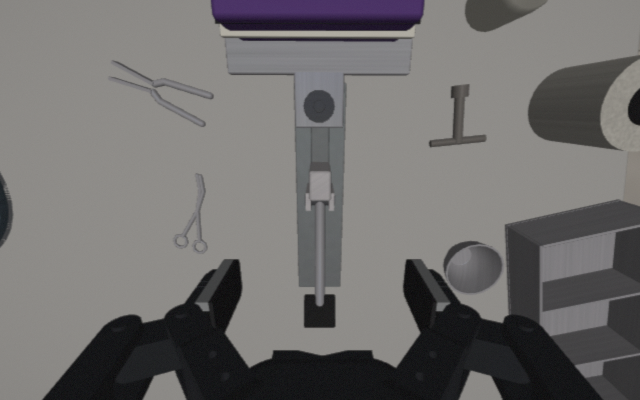

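View pics/s18.png

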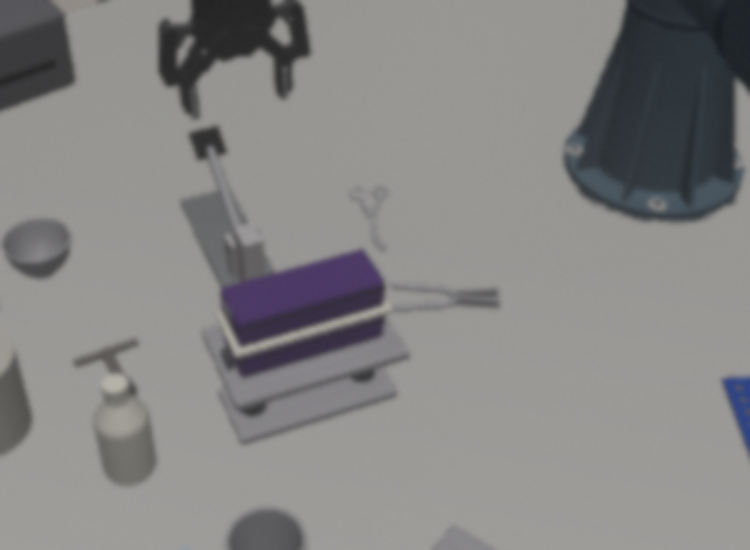

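Wrist view: boss at (319,105), column top at (320,187), base rear edge at row 287, paddle at (320,311). I'll work out the saddle-to-pad error.

Run:
```python
from j import *
c=cam("wrist"); im=c["pixels"]
cv2.imwrite("pics/w18c.png",cv2.resize(im[60:340,270:370],None,fx=2.1,fy=2.1))
a=np.radians(76.2); u=np.array([np.cos(a),np.sin(a)]); v=np.array([u[1],-u[0]])
boss=ray(c,[319.2,105.5],.082)[0][:2]
for n,px,z,k in [("coltop",[320,184.5],.086,80),("rear",[319.8,286.5],.010,260),("paddle",[320,310.5],.116,218)]:
    q=ray(c,px,z)[0][:2]; e=q+u*k/1000-boss; print(n,q,"saddle-pad err mm along",e@u*1000,"side",e@v*1000)
print(boss)
t=c=cam("top"); cv2.imwrite("pics/t18.png",cv2.resize(c["pixels"][130:250,260:440],None,fx=4,fy=4))
```

```text
coltop [ 0.53419814 -0.10339284] saddle-pad err mm along 0.8388677563947425 side 0.6461884883044551
rear [ 0.49057924 -0.2767874 ] saddle-pad err mm along 2.044904038401649 side -0.35321802990479395
paddle [ 0.50142827 -0.23620532] saddle-pad err mm along 2.043407308061046 side 0.5024679736297222
[ 0.55245318 -0.02636261]
```

View pics/w18c.png

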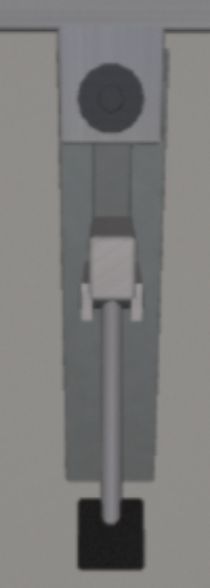

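View pics/t18.png

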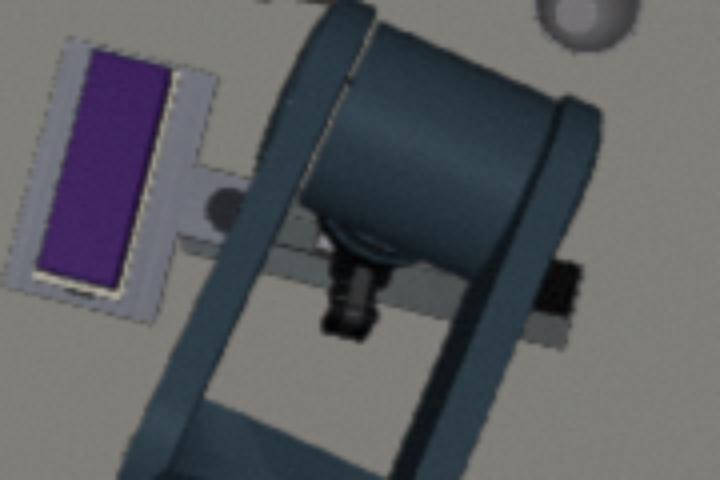

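The saddle is within about 2 mm of the pad centre. Now I'll shut the fingers and go above the paddle.

```bash
python3 -m pendant '[[[-0.1,0,0,0.002,0,0],[-0.2,0,0,0,0,0],[-0.2,0,0,0,0,0],[-0.1,0,0,0,0,0],[-0.05,0,0,0,0,0],[0,0,0,0,0,0],[0,0,0,0,0,0],[0,0,0,0,0,0],[0,0,0,0,0,0]]]' 1
python3 - <<'E'
from j import *
todo([.5014,-.2362,.135],-13.8)
E
```

```text
time_s: 33.25
eef_pos: [0.4965, -0.239, 0.224]
eef_rot: [-0.01, 0.787, 0.617, -0.006]
wrist_force: [-0.5, 0.1, -0.8]
opening: -0.002
shift [0.0179 0.0309 0.4443] rz 0.0004 tilt rx,ry [-0.0075 -0.0012] pos [ 0.4965 -0.239   0.224 ] jaw yaw -13.7 t 33.25 F [-0.5  0.1 -0.8] open -0.002 q6 -0.42
```

```bash
python3 -m pendant '[[[0.018,0.03,0.1,-0.0075,-0.001,0],[0,0,0.15,0,0,0],[0,0,0.12,0,0,0],[0,0,0.03,0,0,0],[0,0,0,0,0,0]]]'
python3 - <<'E'
from j import *
todo([.5014,-.2362,.120],-13.8)
c=cam("scene"); cv2.imwrite("pics/s19.png",cv2.resize(c["pixels"][90:290,200:400],None,fx=3,fy=3))
E
```

```text
time_s: 33.88
eef_pos: [0.5051, -0.2353, 0.1441]
eef_rot: [0.002, 0.785, 0.619, 0.001]
wrist_force: [0.1, -0.2, 0.3]
opening: 0.002
shift [-0.0086 -0.0176  0.1204] rz 0.0016 tilt rx,ry [0.0015 0.0003] pos [ 0.5051 -0.2353  0.1441] jaw yaw -13.5 t 33.88 F [ 0.1 -0.2  0.3] open 0.002 q6 -0.41
```

View pics/s19.png

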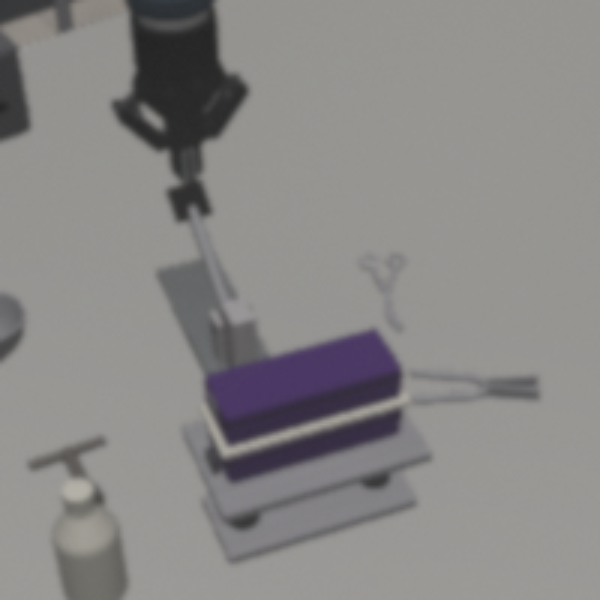

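The shut fingertips, at (187,172), are right above the paddle at (188,200), so I can start pressing along the handle's arc.

```bash
python3 -m pendant '[[[-0.01,-0.017,0.07,0.0015,0,0.001],[0,0,0.05,0,0,0],[0,0,0.03,0,0,0],[0,0,0.03,0,0,0]]]'
python3 - <<'E'
from j import *
todo([.5014,-.2362,.105],-13.8)
E
```

```text
time_s: 34.42
eef_pos: [0.503, -0.2383, 0.1091]
eef_rot: [0.003, 0.786, 0.618, 0.0]
wrist_force: [0.2, -0.7, 3.2]
opening: -0.003
shift [ 0.0082 -0.0105  0.0206] rz 0.0005 tilt rx,ry [0.0017 0.0012] pos [ 0.503  -0.2383  0.1091] jaw yaw -13.7 t 34.42 F [ 0.2 -0.7  3.2] open -0.003 q6 -0.41
```

```bash
python3 -m pendant '[[[-0.018,-0.01,0.04,0,0,0],[-0.018,0,0.04,0,0,0],[-0.014,0,0.04,0,0,0],[-0.01,0,0.04,0,0,0]]]'
python3 - <<'E'
from j import *
todo([.4972,-.2537,.054],-13.8)
E
```

```text
time_s: 34.92
eef_pos: [0.4994, -0.249, 0.0775]
eef_rot: [0.003, 0.786, 0.618, 0.002]
wrist_force: [-1.9, 3.2, 10.7]
opening: 0.002
shift [-0.0253 -0.006   0.1174] rz 0.0005 tilt rx,ry [0.0022 0.0003] pos [ 0.4994 -0.249   0.0775] jaw yaw -13.7 t 34.92 F [-1.9  3.2 10.7] open 0.002 q6 -0.44
```

```bash
python3 -m pendant '[[[-0.01,-0.006,0.04,0,0,0],[-0.006,0,0.04,0,0,0],[-0.003,0,0.03,0,0,0],[0,0,0.02,0,0,0]]]'
python3 - <<'E'
from j import *
todo([.4972,-.2537,.054],-13.8)
E
```

```text
time_s: 35.42
eef_pos: [0.499, -0.2522, 0.0542]
eef_rot: [0.003, 0.787, 0.618, 0.003]
wrist_force: [-6.2, 5.8, 27.5]
opening: 0.001
shift [-0.0093 -0.0071  0.0007] rz 0.0004 tilt rx,ry [ 0.0028 -0.0004] pos [ 0.499  -0.2522  0.0542] jaw yaw -13.7 t 35.42 F [-6.2  5.8 27.5] open 0.001 q6 -0.45
```

```bash
python3 -m pendant '[[[0,0,0,0,0,0],[0,0,0,0,0,0]]]'
python3 - <<'E'
from j import *
todo([.4972,-.2537,.054],-13.8)
c=cam("scene"); cv2.imwrite("pics/s20.png",cv2.resize(c["pixels"][90:290,200:400],None,fx=3,fy=3))
E
```

```text
time_s: 35.67
eef_pos: [0.4988, -0.2521, 0.0561]
eef_rot: [0.002, 0.786, 0.618, 0.003]
wrist_force: [-2.7, 3.1, 10.0]
opening: -0.002
shift [-0.0097 -0.006   0.0103] rz 0.0005 tilt rx,ry [ 0.0025 -0.0007] pos [ 0.4988 -0.2521  0.0561] jaw yaw -13.7 t 35.67 F [-2.7  3.1 10. ] open -0.002 q6 -0.45
```

View pics/s20.png

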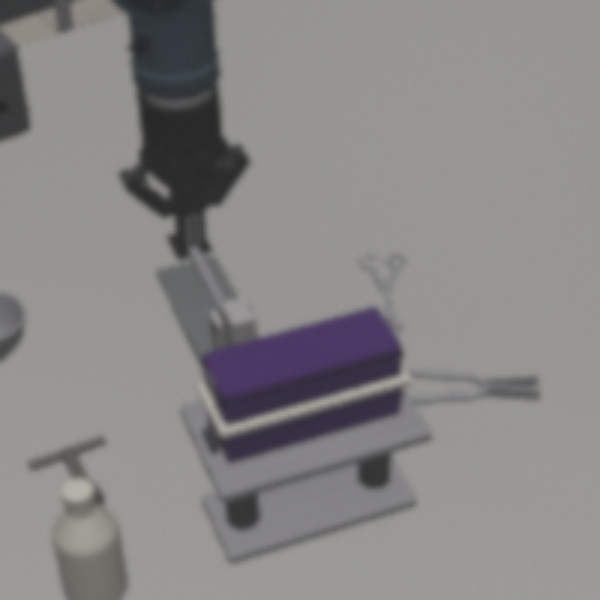

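The handle is level, the deck is raised (its posts show at (242,508) and (375,468)) and the stack is intact. Next I'll let the handle come gently all the way up.

```bash
python3 -m pendant '[[[0.002,0,-0.03,0,0,0],[0.006,0,-0.04,0,0,0],[0.01,0,-0.04,0,0,0],[0.012,0,-0.04,0,0,0],[0.015,0,-0.04,0,0,0],[0.018,0,-0.04,0,0,0],[0.015,0,-0.04,0,0,0],[0.01,0,-0.04,0,0,0],[0,0,-0.06,0,0,0],[0,0,-0.06,0,0,0],[0,0,0,0,0,0],[0,0,0,0,0,0]]]'
python3 - <<'E'
from j import *
todo([.5014,-.2362,.110],-13.8)
c=cam("scene"); cv2.imwrite("pics/s21.png",cv2.resize(c["pixels"][90:290,200:400],None,fx=3,fy=3))
c=cam("wrist"); cv2.imwrite("pics/w21.png",c["pixels"])
E
```

```text
time_s: 37.22
eef_pos: [0.5015, -0.2351, 0.1469]
eef_rot: [0.001, 0.787, 0.617, 0.003]
wrist_force: [-0.8, 1.0, -0.2]
opening: -0.001
shift [-0.006  -0.0003  0.1845] rz 0.0003 tilt rx,ry [ 0.0018 -0.0011] pos [ 0.5015 -0.2351  0.1469] jaw yaw -13.7 t 37.23 F [-0.8  1.  -0.2] open -0.001 q6 -0.42
```

View pics/s21.png

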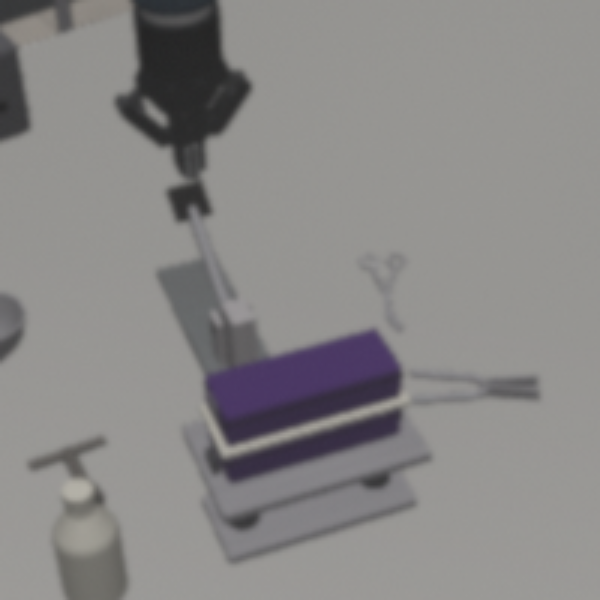

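View pics/w21.png

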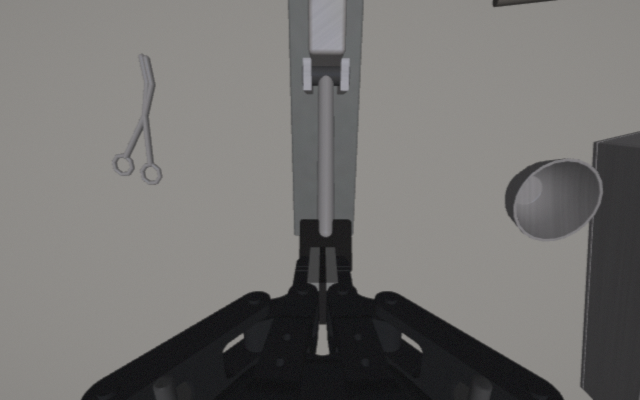

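The handle is fully up (paddle back at (188,200)), the deck is down and the fingertips are free. I'll check that the jack has not crept, then press again.

```bash
python3 - <<'E'
from j import *
c=cam("wrist"); a=np.radians(76.2); u=np.array([np.cos(a),np.sin(a)]); v=np.array([u[1],-u[0]]); boss=np.array([.5530,-.0269])
q=ray(c,[325.5,236],.010)[0][:2]; e=q+u*.26-boss; print("rear",q,e@u*1000,e@v*1000)
q=ray(c,[326.5,55],.086)[0][:2]; e=q+u*.097-boss; print("col rear top",q,e@u*1000,e@v*1000)
E
python3 -m pendant '[[[0,0,0.08,0.0015,0,0],[0,0,0.07,0,0,0],[0,0,0.03,0,0,0],[0,0,0.03,0,0,0]]]'
python3 - <<'E'
from j import *
todo([.5010,-.239,.105],-13.8)
E
```

```text
rear [ 0.4946858  -0.28289403] -2.514462933298174 4.432218741663897
col rear top [ 0.53198494 -0.12472939] -3.0182731276377806 2.9271348190989337
time_s: 37.88
eef_pos: [0.5015, -0.2351, 0.1013]
eef_rot: [-0.001, 0.787, 0.617, 0.001]
wrist_force: [0.3, -1.0, 3.2]
opening: 0.004
shift [-0.0194  0.0023 -0.0185] rz 0.0003 tilt rx,ry [-0.     -0.0011] pos [ 0.5015 -0.2351  0.1013] jaw yaw -13.8 t 37.88 F [ 0.3 -1.   3.2] open 0.004 q6 -0.42
```

```bash
python3 -m pendant '[[[-0.018,-0.006,0.04,0,0,0],[-0.018,-0.004,0.04,0,0,0],[-0.016,-0.004,0.03,0,0,0]]]'
python3 - <<'E'
from j import *
todo([.4965,-.2565,.054],-13.8)
E
```

```text
time_s: 38.25
eef_pos: [0.4991, -0.2433, 0.0804]
eef_rot: [-0.0, 0.787, 0.617, 0.004]
wrist_force: [-0.5, 2.7, 11.3]
opening: -0.004
shift [-0.0681  0.0024  0.1316] rz 0.0003 tilt rx,ry [ 0.0017 -0.0023] pos [ 0.4991 -0.2433  0.0804] jaw yaw -13.8 t 38.25 F [-0.5  2.7 11.3] open -0.004 q6 -0.44
```

```bash
python3 -m pendant '[[[-0.008,-0.005,0.035,0,0,0],[-0.004,-0.005,0.035,0,0,0],[0,-0.004,0.035,0,0,0]]]'
python3 - <<'E'
from j import *
todo([.4965,-.2565,.054],-13.8)
E
```

```text
time_s: 38.62
eef_pos: [0.4985, -0.2466, 0.0627]
eef_rot: [0.003, 0.787, 0.617, 0.006]
wrist_force: [-4.5, 0.3, 11.8]
opening: -0.0
shift [-0.0507  0.0017  0.043 ] rz 0.0004 tilt rx,ry [ 0.0037 -0.0017] pos [ 0.4985 -0.2466  0.0627] jaw yaw -13.7 t 38.62 F [-4.5  0.3 11.8] open -0.0 q6 -0.45
```

```bash
python3 -m pendant '[[[-0.002,-0.015,0.03,0,0,0],[0,-0.01,0.03,0,0,0]]]'
python3 - <<'E'
from j import *
todo([.4965,-.2565,.054],-13.8)
E
```

```text
time_s: 38.88
eef_pos: [0.4982, -0.2474, 0.0543]
eef_rot: [0.007, 0.787, 0.617, 0.009]
wrist_force: [-0.5, 6.6, 27.7]
opening: 0.001
shift [-0.0462  0.0025  0.0014] rz 0.0 tilt rx,ry [ 0.0071 -0.0014] pos [ 0.4982 -0.2474  0.0543] jaw yaw -13.8 t 38.88 F [-0.5  6.6 27.7] open 0.001 q6 -0.45
```

```bash
python3 -m pendant '[[[0,0,0.01,0,0,0],[0,0,0.01,0,0,0],[0,0,0.01,0,0,0]]]'
python3 - <<'E'
from j import *
todo([.4965,-.2565,.054],-13.8)
c=cam("scene"); cv2.imwrite("pics/s22.png",cv2.resize(c["pixels"][90:290,200:400],None,fx=3,fy=3))
c=cam("wrist"); cv2.imwrite("pics/w22.png",c["pixels"])
c=cam("top"); cv2.imwrite("pics/t22.png",cv2.resize(c["pixels"][100:260,250:450],None,fx=4,fy=3.7))
todo([.4965,-.2565,.054],-13.8)
E
```

```text
time_s: 39.25
eef_pos: [0.4986, -0.2474, 0.0546]
eef_rot: [0.007, 0.786, 0.618, 0.009]
wrist_force: [-8.2, 5.5, 22.4]
opening: 0.006
shift [-0.0469  0.0006  0.0029] rz 0.0006 tilt rx,ry [ 0.0067 -0.0016] pos [ 0.4986 -0.2474  0.0546] jaw yaw -13.7 t 39.25 F [-8.2  5.5 22.4] open 0.006 q6 -0.45
shift [-0.047   0.0005  0.0028] rz 0.0005 tilt rx,ry [ 0.0068 -0.0016] pos [ 0.4986 -0.2474  0.0546] jaw yaw -13.7 t 39.4 F [-8.9  5.2 23.1] open -0.0 q6 -0.45
```

View pics/s22.png

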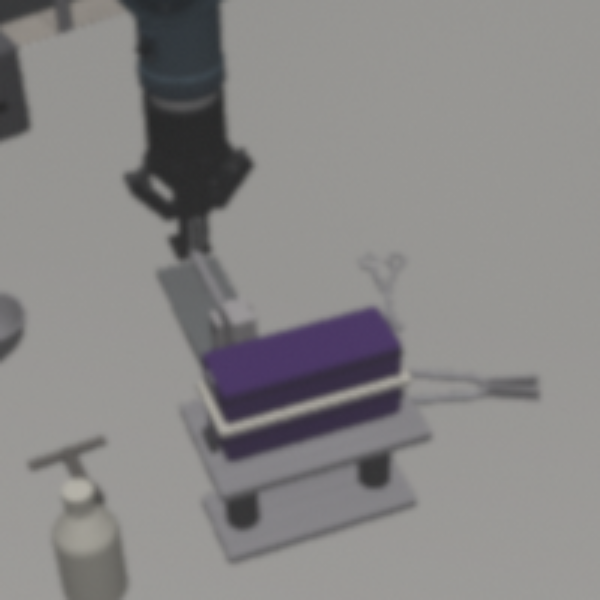

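View pics/w22.png

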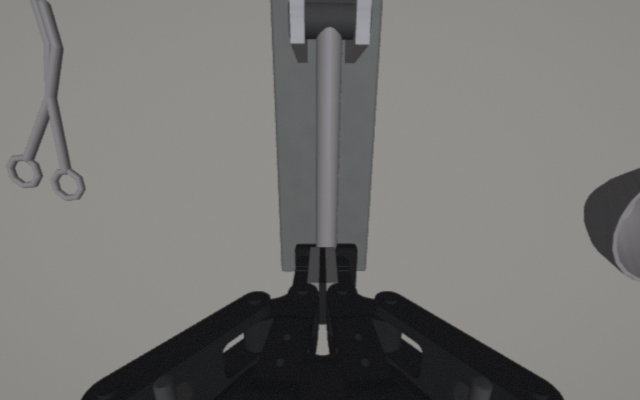

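View pics/t22.png

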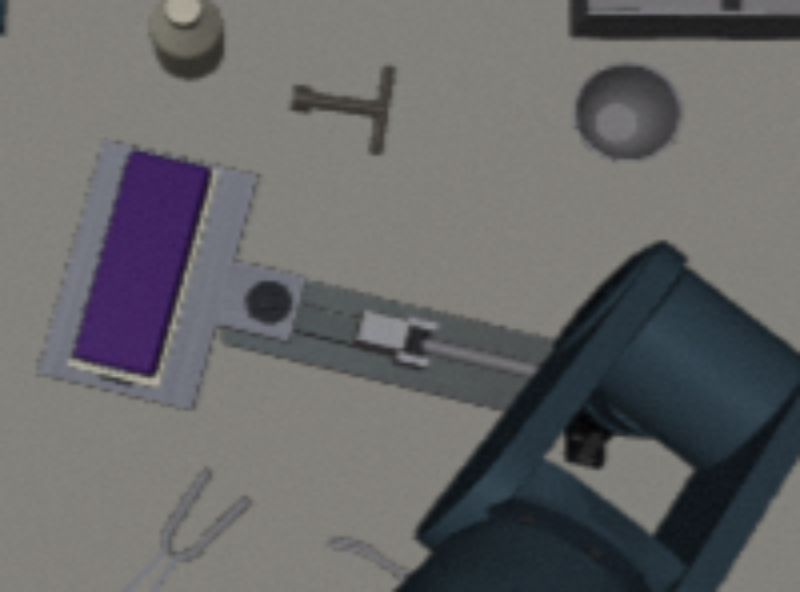

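The deck is up (posts at (242,508) and (375,468)), the handle is level, and the stack is square. I'll check the saddle against the pad from the top view (boss crop (269,302), column top (381,332)).

Run:
```python
from j import *
c=cam("top"); a=np.radians(76.2); u=np.array([np.cos(a),np.sin(a)]); v=np.array([u[1],-u[0]])
boss=ray(c,[250+269/4,100+302/3.7],.106)[0][:2]; col=ray(c,[250+381/4,100+332/3.7],.086)[0][:2]
for p in (boss,np.array([.5533,-.0271])):
  e=col+u*.08-p; print(boss,col,"err",e@u*1000,e@v*1000)
cw=cam("wrist"); q=ray(cw,[324.5,271],.010)[0][:2]; e=q+u*.26-np.array([.5533,-.0271]); print("rear",q,e@u*1000,e@v*1000)
todo([.4965,-.2565,.054],-13.8)
im=c["pixels"]; hsv=cv2.cvtColor(im,cv2.COLOR_BGR2HSV); h,s,vv=[hsv[...,i].astype(int) for i in range(3)]
w=((h>120)&(h<150)&(s>90)); w[:,:255]=0; w[:,320:]=0; print("case",rect(c,w,.176))
```

```text
[ 0.55254615 -0.02807559] [ 0.53272077 -0.10529523] err 0.2803502539572323 -0.8336424113776734
[ 0.55254615 -0.02807559] [ 0.53272077 -0.10529523] err -0.8468992876265923 -1.333019911593648
rear [ 0.4933385  -0.28196121] -1.807277912420557 2.5622545551843965
shift [-0.047   0.0005  0.0028] rz 0.0005 tilt rx,ry [ 0.0068 -0.0016] pos [ 0.4986 -0.2473  0.0546] jaw yaw -13.7 t 39.5 F [-8.4  4.8 22.9] open -0.003 q6 -0.45
case [573.7  54.4 147.8  53.1 -13.8]
```

The saddle is within about 3 mm of the pad, the case is at (573.7, 54.4) mm and -13.8°, and the push holds steady at about 23 N. I'm handing in.

Run:
```python
from bench import ctrl
print(ctrl.hand_in())
```

```text
the job is handed in; nothing more can be done
None
```

I finished the job and handed it in at about 39.5 s of the 72 s; no verdict was reported. The white sheet went on the clipped case and the loose violet case on the sheet. The jack went under the lift point. I pumped its handle once, then pressed it right down again and left it held there.

**Last checks before hand-in:**
- **Stack:** the upper case was at (573.7, 54.4) mm, yaw -13.8°. The clipped case under it had been measured at about (574, 55) mm, -13.8°.
- **Deck:** the scene view shows it raised and the handle level. I judged the deck height by eye and did not measure it in millimetres.
- **Handle:** the fingertips were at z = 54.6 mm, which matches the handle at its stop. They held it down with a steady push of about 23 N, plus about 9 N sideways.
- **Jack position:** the top view puts the saddle within about 1.6 mm of the pad centre, and the wrist view about 3 mm off. After the first stroke a rougher wrist view had suggested 4–5 mm. All of these are inside the 14 mm limit, but they disagree by a few millimetres.
- **Other things on the counter:** I did not measure their positions, but I never touched them and the last pictures showed no change in those in view.

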